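# Comb the breadsticks into the flutes of their baking pan

## Task

The breadsticks go back into the oven to dry, so each must lie straight in a flute of its own: take the wooden comb from its blue rest, set its two runners down square on the side rails at the left end of the pan, and draw it slowly and lightly across to the right end, the runners kept resting on the rails, which are a little bent, until every stick has dropped into a flute. Comb gently (the coating scratches, the sticks snap, and the pan must stay where it is), touch the sticks with nothing but the comb, leave the fruit alone, and stand the comb back upright in its rest.

Things in the scene. Friction and masses are not known exactly. Their poses are not given: they have to be found in the camera images.
- pan: dark fluted breadstick pan, loose, 1.25 kg, 222 x 192 mm (x, y), a wire handle 17 mm beyond each x end. Origin: centre of its underside; +x to its left end (world +y, within 0.25 rad), z up. Eight flutes along y, 16.5 x 158 mm, at x = -70 to 70 mm every 20 mm, floor at z = 5 mm; ridges between them 3.5 mm wide, tops at 19 mm
- left_deck (a point): on the pan at (96, 0, 22) mm, over the middle of its left end deck (flat, z = 19 mm, |x| 82 to 111 mm): where the comb's origin starts the stroke. The two side rails run all along x at y = -88 and 88 mm, 15 mm wide. They are bent: both tops lie 19 to 25 mm above the pan's underside and slope up or down along x by up to 0.014 rad, different each time, to be felt; they do not give
- right_deck (a point): on the pan at (-96, 0, 22) mm, the same over the right end deck: where the comb's origin ends the stroke. With the runners on the rails the teeth clear the ridges, the decks and a stick lying in its flute (top at 18 mm). The pan stands on rubber feet (friction about 1); pan, comb and sticks are slick (0.3)
- comb: beech comb, about 0.17 kg, rigid, symmetric. Origin: centre of its underside; z up; row of teeth along y. Two runners with orange soles at y = -88 and 88 mm, 10 mm wide, 32 mm long; nine teeth between, 9 mm wide, 8 mm apart, 10 mm thick, level with the runners' soles. Grip on top: 24 mm thick (x), 124 mm long (y), z = 53 to 87 mm, pinched across x from above; thinner below. Starts in its rest
- rest: blue ceramic utensil rest, a shallow open tray fixed on the glass cooktop, 62 x 216 mm (x, y). Origin: centre of its underside; inner floor at z = 5 mm, 52 x 206 mm; rounded rim about 17 mm high. The comb stands in it, its origin at the middle of the inner floor, its y along the rest's y. Overhead a microwave begins at world x = 0.54, z = 0.52 m
- stick_a: baked breadstick with sesame, golden brown, 100 mm long, 13 mm thick, 14 g. Origin: middle of its axis; its y runs along it. It lies askew across the pan's ridges at the start, origin 25.5 mm above the pan's underside; lying in a flute it is at 11.5 mm. A stick that is dropping can catch between comb and ridge; backing the comb off some 8 mm lets it fall.
- stick_b: baked breadstick with sesame, golden brown, 100 mm long, 13 mm thick, 14 g. Origin: middle of its axis; its y runs along it. It lies askew across the pan's ridges at the start, origin 25.5 mm above the pan's underside; lying in a flute it is at 11.5 mm. A stick that is dropping can catch between comb and ridge; backing the comb off some 8 mm lets it fall.
- stick_c: baked breadstick with sesame, golden brown, 100 mm long, 13 mm thick, 14 g. Origin: middle of its axis; its y runs along it. It lies askew across the pan's ridges at the start, origin 25.5 mm above the pan's underside; lying in a flute it is at 11.5 mm. A stick that is dropping can catch between comb and ridge; backing the comb off some 8 mm lets it fall.
- stick_d: baked breadstick with sesame, golden brown, 100 mm long, 13 mm thick, 14 g. Origin: middle of its axis; its y runs along it. It already lies in a flute of the pan (origin 11.5 mm above the pan's underside), and belongs there.
- lemon: yellow lemon lying left of the pan, 74 x 59 x 57 mm, origin under its centre; bystander, leave alone
- lime: green lime lying left of the pan, 56 x 44 x 44 mm, origin under its centre; bystander, leave alone
Things that resemble listed ones, but are neither listed nor needed, are in the scene too. There is more than one size of the comb; the job needs the larger.

How it is judged:
By the outcome, as a careful person would: the job done as asked, in the order asked, and still so for the second after the job is handed in, with the robot touching nothing.
It also fails if it takes over 72 s, if anything falls off the work surface, if the arm or the gripper's body presses on something with over 40 N, if the wrist force passes 120 N, or if a joint passes its speed limit or range.

## Robot

A 7-joint arm with a two-finger parallel gripper is mounted at the origin on a cart in front of the work surface, level with it; the furniture and walls round the work are solid. World frame = base frame: x ahead of the robot, y to its left, z up, the work surface at z = 0. Lengths are in m, angles in rad, forces in N, time in s.
With the tool pointing down it reaches from about 0.4 to 0.85 m from the base axis. Payload 10.4 kg.
Tool frame: the origin (TCP) lies on the centre line of the jaws, within the pads' length; the fingertips stand 11 mm ahead of it and the grasp point (between the pads) lies 8 mm behind it (tip_reach is the distance from the TCP to the fingertips, in m); z points along the fingers, y is the line along which they close (so a half turn about z gives the same grasp; the last joint's range is limited). The gripper opens to 85 mm and grips with 20 to 120 N. Pads are 22 mm wide; open, the fingers measure 114 mm over their backs; the gripper's body (76 mm by 85 mm) begins 54 mm behind the grasp point. The pads swing forward as they close: fully open they stand 13 mm farther back than shut.
Start: joints at [-1.31, 0.332, -0.065, 1.46, 0.022, 1.35, -0.088], TCP at [0.175, 0.6, 0.242] pointing down, gripper open.
Joint ranges: [-2.6, 2.6], [-0.5, 2.12], [-1.47, 1.34], [0.16, 2.42], [-1.27, 4.41], [0.06, 2.06], [-2.6, 2.6]. Speed limits (rad/s): [2.22, 2.22, 2.79, 2.79, 3.14, 3.14, 3.14].

## Interface

Orientations are given as a unit quaternion [x, y, z, w].
In Python, from workcell import get_obs, camera, hand_in, tip_reach gives the robot as it stands. The module is installed in compiled form; this text tells all that it offers.
- The arm moves only by the tool move_arm, never from a script. Its argument "plan" is a list of rows, each an object with "delta_pos": the shift along the tool's x, y, z in parts of the range, where 1.0 means 0.75 m, a list of three; "turn": the turn, a rotation vector about the tool's x, y, z in a scale on which 1.0 is 4 rad, a list of three; "fingers": the closure, from 0 (fully open) to 1 (shut). A call has 1 to 12 rows; each row is the pose to reach, as a shift and turn from the pose commanded when the call began, along the tool's axes at that moment; what a row does not reach only later rows make up. A row lasts 1/8 s, in which the tool goes at most 62.5 mm and 10.7 degrees, less where a joint would pass 70% of its speed; a pose out of reach is approached as far as the arm can. A shift or turn number past 1, either way, is cut back to 1. A call with a gripper value outside its range is refused whole. The fingers move at their own pace and stop on an object; "force" is the grip in N (left out, the last holds). Time passes only in rows, so rows that repeat a pose let the fingers close. It gives the time, the measured TCP pose, the force, the opening and the grip force at its end, in the units of the state.
- get_obs(): the state, without advancing time (a new reading comes with each control period).
- camera(name): name is "side" or "top"; returns a dict with "color" (384x512x3 uint8, red, green, blue), "range_z" (384x512 float32, m along the optical axis (not along the pixel's ray), 0 where there is no reading), "fx", "fy", "cx", "cy" (pixels), "k1" (the pictures are not rectified: a ray, as slopes to the right and down, at radius r is drawn at 1 + k1 r^2 times it, then the intrinsics apply), "R" (3x3) and "t" (3): a world point X has camera coordinates R X + t. Camera axes: x right, y down, z forward; pixel columns grow to the right and rows downward; lengths in m; the calibration is good to about 2 mm. A picture is of the moment at which its call begins.
- hand_in(): hands the job in; it is judged then, once.
The state is a dict: "clock": time; "joint_pos": joint angles; "joint_velocities": joint speeds; "tau": joint torques, N m; "position": TCP position; "ee_rot": TCP orientation; "ft_force": force on the tool from outside, world axes, zero at the start; "torque": the same for the moment, N m; "grip_width": opening from 0.0 (shut) to 1.0 (fully open); "grasp_force": force on a finger pad.
Only numpy, scipy, OpenCV 4.12 (cv2) and the standard library are available. Lean on these libraries where they do the work, as an engineer would, in place of code of your own. Each camera call takes 0.05 s, during which the arm holds its last target. There are 200 camera calls.

## Working session

There is one attempt and no reset: what is moved stays moved. The work goes in short steps, Python scripts to look and compute and a tool call to move; the robot and the scene stay as the last step left them, time stands still between calls to the robot, and variables do not carry over. Pictures are saved under pics/ and viewed, at most 10 in all, crops included, and the job is handed in when it is done.

Besides the shell and the picture viewer there is one more tool, called after "Emit:" as name([rows], argument=value, ...), one row to a line, values as JSON. move_arm: Moves the arm, as the interface text tells. Its arguments: {"type":"object","properties":{"plan":{"type":"array","items":{"type":"object","properties":{"delta_pos":{"type":"array","items":{"type":"number"}},"turn":{"type":"array","items":{"type":"number"}},"fingers":{"type":"number"}}}},"force":{"type":"number"}},"required":["plan"]}

```bash
mkdir -p pics
cat > h.py <<'E'
import numpy as np, cv2, pickle
from workcell import get_obs, camera, hand_in, tip_reach
def grab(n,tag):
    c=camera(n); pickle.dump(c,open(f'{tag}.pkl','wb')); cv2.imwrite(f'pics/{tag}.png',cv2.cvtColor(cv2.resize(c['color'],None,fx=1.5,fy=1.5,interpolation=cv2.INTER_CUBIC),cv2.COLOR_RGB2BGR)); return c
def cloud(c):
    h,w=c['range_z'].shape; v,u=np.mgrid[:h,:w]
    p=np.stack([u.ravel(),v.ravel()],1).astype(float)[:,None]
    K=np.array([[c['fx'],0,c['cx']],[0,c['fy'],c['cy']],[0,0,1]])
    s=cv2.undistortPoints(p,K,np.array([c['k1'],0,0,0.]))[:,0]
    z=c['range_z'].ravel(); X=np.c_[s*z[:,None],z]
    W=(X-c['t'])@c['R']; W[z==0]=np.nan
    return W.reshape(h,w,3)
E
python3 - <<'E'
from h import *
for n in('top','side'):
    c=grab(n,n+'0'); print(n,c['fx'],c['k1'],(-c['R'].T@c['t']).round(3),c['R'].round(2).tolist())
o=get_obs(); print({k:np.round(v,3) for k,v in o.items()}, tip_reach)
E
```

```text
top 364.384908712253 -0.11550451865457918 [0.437 0.044 0.992] [[-0.01, -1.0, -0.02], [-0.99, 0.01, -0.12], [0.12, 0.02, -0.99]]
side 377.42995630465765 0.039948341867623645 [0.388 0.95  0.4  ] [[-0.99, -0.16, -0.03], [-0.03, 0.37, -0.93], [0.15, -0.92, -0.37]]
{'clock': np.float64(0.1), 'joint_pos': array([-1.31 ,  0.333, -0.065,  1.461,  0.022,  1.35 , -0.089]), 'joint_velocities': array([ 0.002, -0.001,  0.001, -0.002, -0.003, -0.001, -0.002]), 'tau': array([ 2.0000e-03, -6.2675e+01,  4.9000e-02, -3.9243e+01,  1.6000e-02,
        7.0000e-03, -0.0000e+00]), 'position': array([0.175, 0.6  , 0.242]), 'ee_rot': array([ 0.141,  0.99 , -0.001, -0.   ]), 'ft_force': array([ 0.385,  0.266, -0.223]), 'torque': array([0.034, 0.006, 0.059]), 'grasp_force': np.float64(0.0), 'grip_width': np.float64(1.002)} 0.011
```

View pics/top0.png

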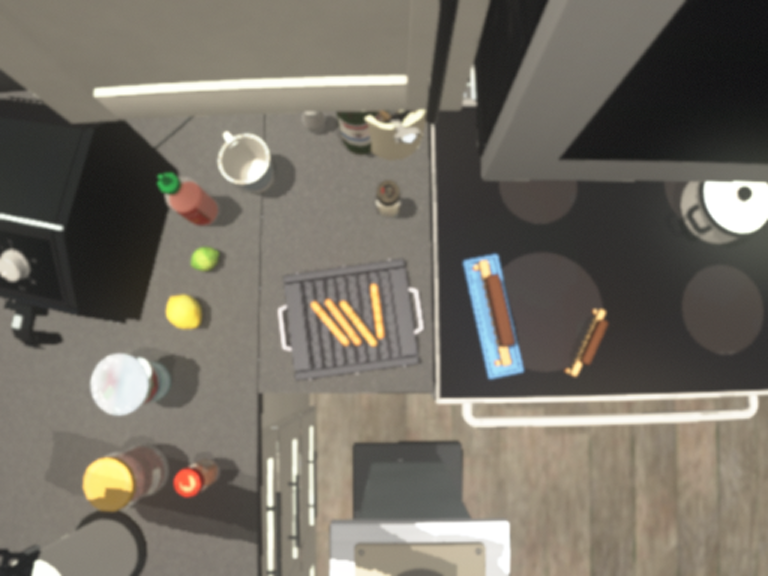

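View pics/side0.png

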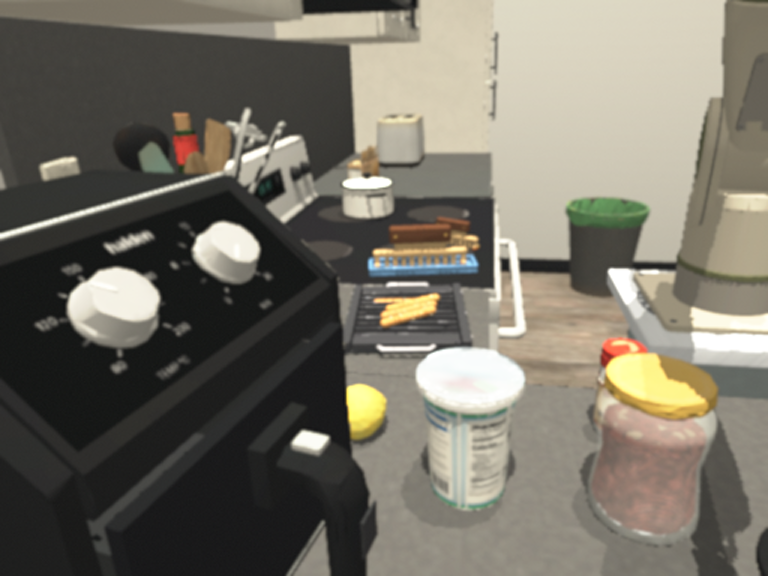

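Top view (enlarged pixels): the larger comb stands in the blue rest at (493,315), the smaller decoy at (588,343). The pan is centred near (350,320), sticks a to c are around (345,323), and the one already in a flute is at (377,312). Side view: comb grip at about (420,235), pan at (408,318).

Run:
```python
from h import *
for n in('top','side'):
    c=pickle.load(open(n+'0.pkl','rb')); W=cloud(c); C=c['color'].astype(int); hsv=cv2.cvtColor(c['color'],cv2.COLOR_RGB2HSV)
    x,y,z=W[...,0],W[...,1],W[...,2]
    def rect(name,m):
        m=m&np.isfinite(z); P=W[m]
        r=cv2.minAreaRect((P[:,:2]*1000).astype(np.float32)); 
        print(n,name,m.sum(),'rect',np.round(r[0],1),np.round(r[1],1),round(r[2],2),'z pct',np.percentile(P[:,2]*1000,[5,50,95]).round(1)); return P
    reg=(x>.3)&(x<.62)&(y>-.35)&(y<.22)
    blue=reg&(hsv[...,0]>95)&(hsv[...,0]<125)&(hsv[...,1]>110)
    P=rect('rest',blue&(z>0.003))
    near=reg&(y>-.26)&(y<-.1)&(z>.075)&(z<.1)
    rect('grip',near)
    rect('small',reg&(y<-.27)&(z>.03))
    rect('allcomb',reg&(y>-.26)&(y<-.1)&(z>.025)&(z<.075))
    pan=reg&(y>-.09)&(y<.16)&(z>.012)&(z<.045)
    rect('pan',pan)
    dark=pan&(hsv[...,1]<90)
    rect('pandark',dark)
    rect('glass',reg&(y<-.27)&(z<.02)&(x<.45))
    st=reg&(y>-.09)&(y<.16)&(hsv[...,0]<25)&(hsv[...,1]>120)
    st=st.astype(np.uint8); k,l,s,ce=cv2.connectedComponentsWithStats(st)
    for i in range(1,k):
        if s[i,4]>30: rect('stick%d'%i,l==i)
```

```text
Traceback (most recent call last):
IndexError: index -1 is out of bounds for axis 0 with size 0
```

Run:
```python
from h import *
for n,pts in(('top',[(493,315),(590,340),(350,320),(295,330),(345,325),(540,380),(440,200),(275,330),(480,340)]),('side',[(420,235),(408,340),(420,265)])):
    c=pickle.load(open(n+'0.pkl','rb')); W=cloud(c); hsv=cv2.cvtColor(c['color'],cv2.COLOR_RGB2HSV)
    print(n,(c['range_z']>0).mean())
    for u,v in pts: print((u,v),W[int(v/1.5),int(u/1.5)].round(4),hsv[int(v/1.5),int(u/1.5)])
```

```text
top 0.9960123697916666
(493, 315) [ 0.5115 -0.1252  0.0727] [ 12  65 110]
(590, 340) [ 0.4697 -0.2994  0.0496] [ 12 125 102]
(350, 320) [0.51   0.1195 0.0188] [ 15 115 166]
(295, 330) [0.4918 0.2189 0.0202] [ 13  13 139]
(345, 325) [0.5013 0.1265 0.0307] [ 24 119 254]
(540, 380) [ 0.3995 -0.2236 -0.0027] [10 23 68]
(440, 200) [ 0.7361 -0.0478 -0.0035] [15 18 56]
(275, 330) [ 4.931e-01  2.587e-01 -4.000e-04] [ 18  29 134]
(480, 340) [ 0.4734 -0.113   0.0156] [104 100 196]
side 0.9961140950520834
(420, 235) [ 0.5171 -0.1253  0.0742] [ 11 139  92]
(408, 340) [0.4947 0.2208 0.0194] [ 12  11 112]
(420, 265) [ 0.518  -0.1282  0.0098] [ 19  40 178]
```

```bash
cat > seg.py <<'E'
from h import *
def rect(n,name,W,m):
    m=m&np.isfinite(W[...,2]); P=W[m]
    if len(P)<8: print(n,name,len(P)); return P
    r=cv2.minAreaRect((P[:,:2]*1000).astype(np.float32))
    print(n,name,len(P),'rect',np.round(r[0],1),np.round(r[1],1),round(r[2],2),'z pct',np.percentile(P[:,2]*1000,[5,25,50,75,95]).round(1)); return P
E
python3 - <<'E'
from seg import *
for n in('top','side'):
    c=pickle.load(open(n+'0.pkl','rb')); W=cloud(c); hsv=cv2.cvtColor(c['color'],cv2.COLOR_RGB2HSV)
    x,y,z=W[...,0],W[...,1],W[...,2]; H,S=hsv[...,0],hsv[...,1]
    reg=(x>.3)&(x<.66)
    rest=reg&(y>-.21)&(y<-.06)
    rect(n,'rest',W,rest&(H>95)&(H<120)&(S>70)&(z>0.003))
    rect(n,'grip',W,rest&(z>.07)&(z<.1))
    rect(n,'gripbrown',W,rest&(z>.045)&(z<.1)&(H<16)&(S>100))
    rect(n,'comblow',W,rest&(z>.025)&(z<.07))
    rect(n,'small',W,reg&(y<-.23)&(y>-.36)&(z>.02))
    rect(n,'glass',W,reg&(x>.4)&(y<-.2)&(y>-.25)&(z<.02))
    rect(n,'counter',W,reg&(x<.6)&(x>.42)&(y<.3)&(y>.255)&(z<.02))
    pan=reg&(y>-.03)&(y<.25)&(z>.010)&(z<.045)
    rect(n,'pan',W,pan)
    st=(reg&(y>0)&(y<.22)&(H>11)&(H<30)&(S>85)).astype(np.uint8)
    k,l,s,ce=cv2.connectedComponentsWithStats(st)
    for i in range(1,k):
        if s[i,4]>30: rect(n,'stick%d'%i,W,l==i)
E
```

```text
top rest 647 rect [ 515.9 -137. ] [216.8  65.2] 11.28 z pct [ 3.3  4.4 11.7 14.1 16.5]
top grip 512 rect [ 519.8 -135.8] [121.8  25.5] 11.34 z pct [77.5 86.8 88.7 90.1 91.4]
top gripbrown 408 rect [ 520.  -134.1] [120.7  21.8] 11.6 z pct [85.3 87.7 89.1 90.2 91.4]
top comblow 220 rect [ 518.7 -133.2] [187.2  20.6] 12.09 z pct [32.6 37.8 39.9 41.7 67.8]
top small 1196 rect [ 511.5 -295.6] [195.5  89.1] 13.44 z pct [ 23.6  57.5 544.8 574.2 613.1]
top glass 1671 rect [ 530.8 -225. ] [258.2  49.9] 0.03 z pct [-4.5 -2.7 -1.6 -0.3  1.2]
top counter 1040 rect [510.8 277.4] [ 44.9 177.4] 89.92 z pct [-2.5 -0.7  0.7  1.8  3.5]
top pan 3789 rect [511. 119.] [194.6 254.7] 7.63 z pct [15.8 18.4 20.4 23.1 32.3]
top stick1 1029 rect [508.6 117.4] [110.7 128.5] 16.19 z pct [ 4.3 14.8 27.  31.7 34.3]
side rest 302 rect [ 515.8 -133.3] [214.5  65.2] 10.37 z pct [ 3.6  6.   9.1 12.1 14. ]
side grip 317 rect [ 519.4 -131. ] [122.9  25.3] 11.17 z pct [71.4 76.1 82.1 87.  89.2]
side gripbrown 442 rect [ 519.2 -131.1] [122.5  25.3] 11.17 z pct [60.6 67.4 77.  85.2 89.1]
side comblow 634 rect [ 518.8 -128.9] [186.6  21.4] 13.34 z pct [28.  34.9 41.7 57.5 67.5]
side small 184 rect [ 456.6 -296.8] [ 18.1 104.6] 61.5 z pct [21.8 33.  45.3 52.7 56.1]
side glass 76 rect [ 530.7 -225. ] [ 48.5 258.5] 89.96 z pct [-4.2 -3.4 -2.8 -2.3 -1.5]
side counter 521 rect [528.  277.4] [105.7  44.6] 0.02 z pct [-0.8 -0.1  0.4  0.9  1.6]
side pan 3419 rect [512.  123.2] [192.3 253.5] 8.4 z pct [11.9 15.6 18.7 21.3 30.8]
side stick1 657 rect [503.9 111.5] [115.  137.3] 16.67 z pct [14.7 19.2 28.1 30.9 32.6]
```

```bash
cat >> h.py <<'E'
from scipy.spatial.transform import Rotation as Ro
def down(deg): # tool z down, tool y at world angle deg
    a=np.radians(deg); y=np.array([np.cos(a),np.sin(a),0]); z=np.array([0,0,-1.]); return Ro.from_matrix(np.stack([np.cross(y,z),y,z],1))
def delta(p,deg,p0=None,R0=None):
    o=get_obs(); p0=o['position'] if p0 is None else np.array(p0); R0=Ro.from_quat(o['ee_rot']) if R0 is None else R0
    return R0.inv().apply(np.array(p)-p0).round(4),(R0.inv()*down(deg)).as_rotvec().round(4)
E
python3 - <<'E'
from h import *
for n in('top','side'):
    W=cloud(pickle.load(open(n+'0.pkl','rb'))).reshape(-1,3); W=W[np.isfinite(W).all(1)]
    a=np.array([.175,.6]);b=np.array([.52,-.134])
    for t in np.arange(0,1.01,.1):
        p=a+t*(b-a); m=(np.hypot(*(W[:,:2]-p).T)<.09)&(W[:,2]<.5); print(n,p.round(2),m.sum(),W[m,2].max().round(3) if m.any() else '')
print(delta((.52,-.134,.2),101.2), delta((.35,.3,.3),101.2),get_obs()['position'])
E
```

```text
top [0.18 0.6 ] 3018 0.35
top [0.21 0.53] 4822 0.35
top [0.24 0.45] 3996 0.146
top [0.28 0.38] 4960 0.146
top [0.31 0.31] 4159 0.11
top [0.35 0.23] 2076 0.027
top [0.38 0.16] 1913 0.031
top [0.42 0.09] 2652 0.037
top [0.45 0.01] 3296 0.037
top [ 0.49 -0.06] 3707 0.094
top [ 0.52 -0.13] 3377 0.094
side [0.18 0.6 ] 5600 0.142
side [0.21 0.53] 13519 0.143
side [0.24 0.45] 10588 0.143
side [0.28 0.38] 3516 0.142
side [0.31 0.31] 1657 0.108
side [0.35 0.23] 436 0.024
side [0.38 0.16] 946 0.028
side [0.42 0.09] 1239 0.034
side [0.45 0.01] 1008 0.033
side [ 0.49 -0.06] 1641 0.09
side [ 0.52 -0.13] 1898 0.09
(array([-0.5367, -0.6077,  0.0424]), array([-1.300e-03, -2.000e-04, -4.793e-01])) (array([-0.252 , -0.2387, -0.0581]), array([-1.300e-03, -2.000e-04, -4.793e-01])) [0.17492144 0.59967721 0.24159049]
```

The manual's scale: shifts go in shares of 0.75 m and turns go in shares of 4 rad. Converting my numbers, -0.455 m / 0.75 = -0.6067, -0.415 m / 0.75 = -0.5533, -0.479 rad / 4 = -0.1198.

Emit:
move_arm([
  {"delta_pos":[-0.0267,-0.0307,0],"turn":[0,0,-0.01]},
  {"delta_pos":[-0.0667,-0.076,0],"turn":[0,0,-0.02]},
  {"delta_pos":[-0.1133,-0.1293,0],"turn":[0,0,-0.0325]},
  {"delta_pos":[-0.16,-0.1827,0],"turn":[0,0,-0.045]},
  {"delta_pos":[-0.2067,-0.236,0],"turn":[0,0,-0.0575]},
  {"delta_pos":[-0.2533,-0.288,0],"turn":[0,0,-0.07]},
  {"delta_pos":[-0.3,-0.3413,0],"turn":[0,0,-0.0825]},
  {"delta_pos":[-0.3467,-0.3947,0],"turn":[0,0,-0.095]},
  {"delta_pos":[-0.3933,-0.448,0],"turn":[0,0,-0.1075]},
  {"delta_pos":[-0.44,-0.5,0],"turn":[-0.0003,0,-0.1198]},
  {"delta_pos":[-0.4867,-0.5533,0.0133],"turn":[-0.0003,0,-0.1198]},
  {"delta_pos":[-0.5333,-0.6067,0.0267],"turn":[-0.0003,0,-0.1198]},
])

```text
validation failed for argument at $.pl...
```

Run:
```python
from h import *
o=get_obs(); print(o['clock'],o['position'].round(4),o['ee_rot'].round(4),o['ft_force'].round(2)); print(delta((.5195,-.1335,.18),101.2))
```

```text
0.1 [0.1749 0.5997 0.2416] [ 1.414e-01  9.899e-01 -6.000e-04 -1.000e-04] [ 0.39  0.27 -0.22]
(array([-0.5361, -0.6073,  0.0624]), array([-1.300e-03, -2.000e-04, -4.793e-01]))
```

Scaled: -0.455 m / 0.75 = -0.6067, -0.415 m / 0.75 = -0.5533, -0.18 rad / 4 = -0.045.

Emit:
move_arm([
  {"delta_pos":[-0.0267,-0.0307,0],"turn":[0,0,-0.01],"fingers":0.0},
  {"delta_pos":[-0.0667,-0.076,0],"turn":[0,0,-0.02],"fingers":0.0},
  {"delta_pos":[-0.1133,-0.1293,0],"turn":[0,0,-0.0325],"fingers":0.0},
  {"delta_pos":[-0.16,-0.1827,0],"turn":[0,0,-0.045],"fingers":0.0},
  {"delta_pos":[-0.2067,-0.236,0],"turn":[0,0,-0.0575],"fingers":0.0},
  {"delta_pos":[-0.2533,-0.288,0],"turn":[0,0,-0.07],"fingers":0.0},
  {"delta_pos":[-0.3,-0.3413,0],"turn":[0,0,-0.0825],"fingers":0.0},
  {"delta_pos":[-0.3467,-0.3947,0],"turn":[0,0,-0.095],"fingers":0.0},
  {"delta_pos":[-0.3933,-0.448,0],"turn":[0,0,-0.1075],"fingers":0.0},
  {"delta_pos":[-0.44,-0.5,0],"turn":[-0.0003,0,-0.1198],"fingers":0.0},
  {"delta_pos":[-0.4867,-0.5533,0.0133],"turn":[-0.0003,0,-0.1198],"fingers":0.0},
  {"delta_pos":[-0.5333,-0.6067,0.0267],"turn":[-0.0003,0,-0.1198],"fingers":0.0},
])

```text
clock: 1.6
position: [0.432, 0.0496, 0.2221]
ee_rot: [-0.098, 0.995, 0.001, 0.0]
ft_force: [-0.4, 0.9, 1.2]
grip_width: 1.0
grasp_force: 0.0
```

Run:
```python
from h import *
o=get_obs(); R0=down(73.8); print(o['position'].round(4)); 
for z in(.18,.063): print(delta((.5195,-.1335,z),101.2))
```

```text
[0.432  0.0496 0.2221]
(array([-0.0503, -0.1966,  0.0418]), array([ 0.0014,  0.0007, -0.0001]))
(array([-0.0502, -0.1968,  0.1588]), array([ 0.0014,  0.0007, -0.0001]))
```

Scaled: -0.197 m / 0.75 = -0.2627, -0.18 m / 0.75 = -0.24, 0.001 rad / 4 = 0.0003.

Emit:
move_arm([
  {"delta_pos":[-0.016,-0.06,0.0133],"turn":[0,0,0],"fingers":0.0},
  {"delta_pos":[-0.032,-0.1267,0.0267],"turn":[0,0,0],"fingers":0.0},
  {"delta_pos":[-0.0493,-0.1933,0.04],"turn":[0.0003,0,0],"fingers":0.0},
  {"delta_pos":[-0.0613,-0.24,0.0533],"turn":[0.0003,0.0003,0],"fingers":0.0},
  {"delta_pos":[-0.0667,-0.2627,0.0733],"turn":[0.0003,0.0003,0],"fingers":0.0},
  {"delta_pos":[-0.0667,-0.2627,0.1],"turn":[0.0003,0.0003,0],"fingers":0.0},
  {"delta_pos":[-0.0667,-0.2627,0.1333],"turn":[0.0003,0.0003,0],"fingers":0.0},
  {"delta_pos":[-0.0667,-0.2627,0.16],"turn":[0.0003,0.0003,0],"fingers":0.0},
  {"delta_pos":[-0.0667,-0.2627,0.1867],"turn":[0.0003,0.0003,0],"fingers":0.0},
  {"delta_pos":[-0.0667,-0.2627,0.2027],"turn":[0.0003,0.0003,0],"fingers":0.0},
  {"delta_pos":[-0.0667,-0.2627,0.212],"turn":[0.0003,0.0003,0],"fingers":0.0},
  {"delta_pos":[-0.0667,-0.2627,0.212],"turn":[0.0003,0.0003,0],"fingers":0.0},
])

```text
clock: 3.1
position: [0.5188, -0.1322, 0.063]
ee_rot: [-0.097, 0.995, -0.0, -0.001]
ft_force: [0.3, 0.5, -0.3]
grip_width: 0.998
grasp_force: 0.0
```

Run:
```python
from h import *
o=get_obs(); print(o['clock'],o['position'].round(4),o['ee_rot'].round(4),o['ft_force'].round(2))
c=grab('side','side1'); i=c['color'][105:205,210:350]; cv2.imwrite('pics/s1c.png',cv2.cvtColor(cv2.resize(i,None,fx=5,fy=5,interpolation=cv2.INTER_CUBIC),cv2.COLOR_RGB2BGR))
```

```text
3.1 [ 0.5188 -0.1322  0.063 ] [-9.740e-02  9.952e-01 -0.000e+00 -6.000e-04] [ 0.26  0.49 -0.33]
```

View pics/s1c.png

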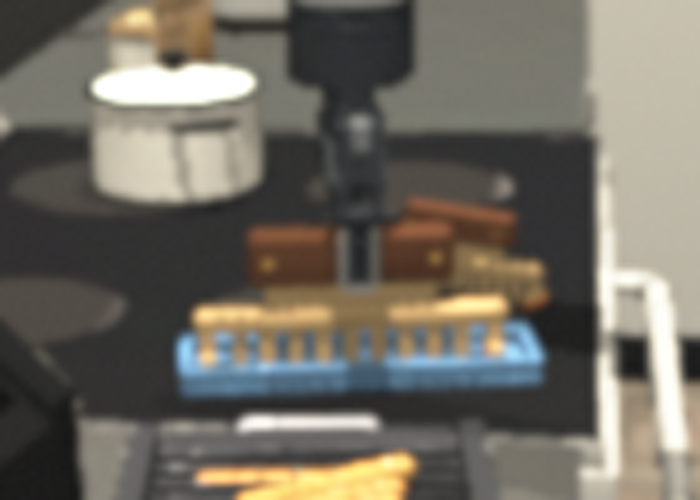

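The near finger stands at (357,255), centred on the grip, which spans 248 to 453. Its tip reaches the grip's lower edge, so I close the fingers.

Emit:
move_arm([
  {"delta_pos":[0,0,0],"turn":[0,0,0],"fingers":0.5},
  {"delta_pos":[0,0,0],"turn":[0,0,0],"fingers":0.6},
  {"delta_pos":[0,0,0],"turn":[0,0,0],"fingers":0.7},
  {"delta_pos":[0,0,0],"turn":[0,0,0],"fingers":0.8},
  {"delta_pos":[0,0,0],"turn":[0,0,0],"fingers":1.0},
  {"delta_pos":[0,0,0],"turn":[0,0,0],"fingers":1.0},
], force=60)

```text
clock: 3.9
position: [0.5188, -0.1321, 0.063]
ee_rot: [-0.097, 0.995, 0.0, -0.0]
ft_force: [0.8, -0.2, -1.4]
grip_width: 0.277
grasp_force: 60.8
```

Scaled: -0.08 m / 0.75 = -0.1067, -0.065 m / 0.75 = -0.0867.

Emit:
move_arm([
  {"delta_pos":[0,0,-0.008],"turn":[0,0,0],"fingers":1.0},
  {"delta_pos":[0,0,-0.024],"turn":[0,0,0],"fingers":1.0},
  {"delta_pos":[0,0,-0.0533],"turn":[0,0,0],"fingers":1.0},
  {"delta_pos":[0,0,-0.0867],"turn":[0,0,0],"fingers":1.0},
  {"delta_pos":[0,0,-0.1067],"turn":[0,0,0],"fingers":1.0},
])

```text
clock: 4.53
position: [0.5194, -0.1324, 0.145]
ee_rot: [-0.097, 0.995, -0.0, 0.001]
ft_force: [0.5, -0.4, -1.5]
grip_width: 0.274
grasp_force: 60.8
```

Run:
```python
from seg import *
o=get_obs(); print(o['position'].round(4),o['ee_rot'].round(4),o['ft_force'].round(2),o['grip_width'].round(3))
for n in('top','side'):
    c=pickle.load(open(n+'0.pkl','rb')); W=cloud(c); P=W.reshape(-1,3); P=P[np.isfinite(P).all(1)]
    cen=np.array([.5115,.121]); yaw=np.radians(98)
    for it in range(4):
        ex=np.array([np.cos(yaw),np.sin(yaw)]); ey=np.array([-ex[1],ex[0]])
        q=np.c_[(P[:,:2]-cen)@ex,(P[:,:2]-cen)@ey,P[:,2]]*1000
        m=(q[:,2]>11)&(q[:,2]<45)&(abs(q[:,0])<125)&(abs(q[:,1])<115); q=q[m]
        L=[]
        for s in(-1,1):
            b=np.array([(k+4,s*np.sort(s*q[(q[:,0]>=k)&(q[:,0]<k+8),1])[-2]) for k in range(-100,96,8)],np.float32)
            vx,vy,x0,y0=cv2.fitLine(b,cv2.DIST_HUBER,0,.01,.01).ravel(); L.append((np.arctan(vy/vx),y0-x0*vy/vx))
        D=[]
        for s in(-1,1):
            D.append(np.median([s*np.sort(s*q[(q[:,1]>=k)&(q[:,1]<k+8),0])[-2] for k in list(range(-85,-45,8))+list(range(45,80,8))]))
        yaw+=np.mean([l[0] for l in L]); cen=cen+ex*np.mean(D)/1000+ey*np.mean([l[1] for l in L])/1000
    print(n,'cen',cen.round(4),'yaw',np.degrees(yaw).round(2),'lines',np.round(L,4).tolist(),'ends',np.round(D,1))
    for s in(-1,1):
        m=(abs(q[:,1]-s*88)<4)&(q[:,2]<30); f=np.polyfit(q[m,0],q[m,2],1); print('  rail',s,m.sum(),'z at 0',f[1].round(2),'slope',f[0].round(4))
    m=(abs(q[:,1])<75)&(abs(abs(q[:,0])-96)<10)&(q[:,2]<30);print('  deck',[(np.median(q[m&(q[:,0]*s>0),2])).round(2) for s in(-1,1)])
    # sticks
    cc=c['color'].reshape(-1,3); hsv=cv2.cvtColor(c['color'],cv2.COLOR_RGB2HSV)
W=cloud(grab('side','side2')); x,y,z=W[...,0],W[...,1],W[...,2]; r=(x>.4)&(x<.64)&(y>-.21)&(y<-.06)
rect('side','beam',W,r&(z>.09)&(z<.125)); rect('side','grip',W,r&(z>.14)&(z<.167))
```

```text
Traceback (most recent call last):
AttributeError: 'float' object has no attribute 'round'
```

```bash
cat > pan.py <<'E'
from seg import *
def panfit(n,c,hrange=(11,45)):
    W=cloud(c); P=W.reshape(-1,3); P=P[np.isfinite(P).all(1)]
    cen=np.array([.5115,.121]); yaw=np.radians(98)
    for it in range(4):
        ex=np.array([np.cos(yaw),np.sin(yaw)]); ey=np.array([-ex[1],ex[0]])
        q=np.c_[(P[:,:2]-cen)@ex,(P[:,:2]-cen)@ey,P[:,2]]*1000
        m=(q[:,2]>11)&(q[:,2]<45)&(abs(q[:,0])<125)&(abs(q[:,1])<115); q=q[m]
        L=[]
        for s in(-1,1):
            b=np.array([(k+4,s*np.sort(s*q[(q[:,0]>=k)&(q[:,0]<k+8),1])[-2]) for k in range(-100,96,8)],np.float32)
            vx,vy,x0,y0=cv2.fitLine(b,cv2.DIST_HUBER,0,.01,.01).ravel(); L.append((np.arctan(vy/vx),y0-x0*vy/vx))
        D=[np.median([s*np.sort(s*q[(q[:,1]>=k)&(q[:,1]<k+8),0])[-2] for k in list(range(-85,-45,8))+list(range(45,80,8))]) for s in(-1,1)]
        yaw+=np.mean([l[0] for l in L]); cen=cen+ex*np.mean(D)/1000+ey*np.mean([l[1] for l in L])/1000
    print(n,'cen',cen.round(4),'yaw',np.degrees(yaw).round(2),'lines',np.round(L,4).tolist(),'ends',np.round(D,1))
    for s in(-1,1):
        m=(abs(q[:,1]-s*88)<4)&(q[:,2]<30); f=np.polyfit(q[m,0],q[m,2],1); print('  rail',s,m.sum(),'z at 0',f[1].round(2),'slope',f[0].round(4))
    m=(abs(q[:,1])<75)&(abs(abs(q[:,0])-96)<10)&(q[:,2]<30);print('  deck',[np.median(q[m&(q[:,0]*s>0),2]) for s in(-1,1)])
    return cen,yaw
E
python3 - <<'E'
from pan import *
o=get_obs(); print(o['position'].round(4),o['ee_rot'].round(4),o['ft_force'].round(2),o['grip_width'])
for n in('top','side'): panfit(n,pickle.load(open(n+'0.pkl','rb')))
W=cloud(grab('side','side2')); x,y,z=W[...,0],W[...,1],W[...,2]; r=(x>.4)&(x<.64)&(y>-.21)&(y<-.06)
rect('side','beam',W,r&(z>.09)&(z<.125)); rect('side','grip',W,r&(z>.14)&(z<.167))
E
```

```text
[ 0.5194 -0.1324  0.145 ] [-9.730e-02  9.953e-01 -0.000e+00  6.000e-04] [ 0.52 -0.44 -1.49] 0.27379893358517204
top cen [0.5112 0.1189] yaw 97.13 lines [[0.00839999970048666, -93.84660339355469], [-0.00839999970048666, 93.84660339355469]] ends [-109.6  109.6]
  rail -1 238 z at 0 22.91 slope -0.0063
  rail 1 255 z at 0 22.93 slope -0.0041
  deck [np.float64(19.627989060024667), np.float64(19.633650281084655)]
side cen [0.5111 0.124 ] yaw 97.85 lines [[-0.007199999876320362, -91.60440063476562], [0.005400000140070915, 91.4927978515625]] ends [-109.3  109.3]
  rail -1 137 z at 0 22.18 slope -0.0115
  rail 1 146 z at 0 22.07 slope -0.018
  deck [np.float64(19.172984432698797), np.float64(19.206495236030165)]
side beam 566 rect [ 518.2 -125.6] [186.7  23.7] 10.25 z pct [ 92.6 101.6 111.7 118.7 122.6]
side grip 397 rect [ 517.9 -115.5] [122.4  24.3] 8.49 z pct [141.3 146.8 153.8 160.8 166.2]
```

Run:
```python
from h import *
for z in(.145,.1): print(delta((.498,.2175,z),97.6))
```

```text
(array([-0.0461,  0.3477,  0.0012]), array([-0.0004,  0.0028,  0.0622]))
(array([-0.046 ,  0.3477,  0.0462]), array([-0.0004,  0.0028,  0.0622]))
```

Scaled: 0.348 m / 0.75 = 0.464, 0.13 m / 0.75 = 0.1733, 0.062 rad / 4 = 0.0155.

Emit:
move_arm([
  {"delta_pos":[-0.0027,0.02,0],"turn":[0,0,0],"fingers":1.0},
  {"delta_pos":[-0.008,0.06,0],"turn":[0,0,0.0025],"fingers":1.0},
  {"delta_pos":[-0.0147,0.1133,0],"turn":[0,0,0.005],"fingers":1.0},
  {"delta_pos":[-0.0227,0.1733,0],"turn":[0,0,0.0075],"fingers":1.0},
  {"delta_pos":[-0.0307,0.2333,0],"turn":[0,0,0.01],"fingers":1.0},
  {"delta_pos":[-0.0387,0.2933,0],"turn":[0,0,0.0125],"fingers":1.0},
  {"delta_pos":[-0.0467,0.3533,0],"turn":[0,0.0005,0.0155],"fingers":1.0},
  {"delta_pos":[-0.0533,0.4067,0],"turn":[0,0.0005,0.0155],"fingers":1.0},
  {"delta_pos":[-0.0587,0.4427,0.0133],"turn":[0,0.0005,0.0155],"fingers":1.0},
  {"delta_pos":[-0.0613,0.46,0.0267],"turn":[0,0.0005,0.0155],"fingers":1.0},
  {"delta_pos":[-0.0613,0.464,0.04],"turn":[0,0.0005,0.0155],"fingers":1.0},
  {"delta_pos":[-0.0613,0.464,0.04],"turn":[0,0.0005,0.0155],"fingers":1.0},
])

```text
clock: 6.08
position: [0.4962, 0.2165, 0.1119]
ee_rot: [-0.066, 0.998, -0.001, -0.002]
ft_force: [0.8, -0.2, -1.0]
grip_width: 0.276
grasp_force: 60.8
```

Run:
```python
from pan import *
o=get_obs(); print(o['position'].round(4),o['ee_rot'].round(4),o['ft_force'].round(2),o['torque'].round(3))
a=[]
for n,b in(('top',(235,165,195,265)),('side',(205,130,340,260))):
    c=grab(n,n+'3'); x0,y0,x1,y1=(170,160,300,260) if n=='top' else (215,150,330,240)
    a.append(cv2.resize(c['color'][y0:y1,x0:x1],(400,int(400*(y1-y0)/(x1-x0))),interpolation=cv2.INTER_CUBIC))
    W=cloud(c); x,y,z=W[...,0],W[...,1],W[...,2]; r=(x>.35)&(x<.66)&(y>.16)&(y<.28)
    rect(n,'beam',W,r&(z>.07)&(z<.105)); rect(n,'teeth',W,r&(z>.045)&(z<.075));rect(n,'griptop',W,r&(z>.115)&(z<.145))
h=max(i.shape[0] for i in a); a=[cv2.copyMakeBorder(i,0,h-i.shape[0],0,0,0) for i in a]
cv2.imwrite('pics/p3.png',cv2.cvtColor(np.hstack(a),cv2.COLOR_RGB2BGR))
```

```text
[0.4962 0.2165 0.1119] [-0.0657  0.9978 -0.001  -0.0022] [ 0.75 -0.21 -1.  ] [-0.004  0.03   0.007]
top beam 181 rect [496.3 215.6] [188.   18.6] 8.34 z pct [82.3 87.3 88.7 90.1 91.8]
top teeth 56 rect [496.6 214.8] [183.1  30.5] 7.33 z pct [54.1 58.6 63.3 65.7 67.6]
top griptop 120 rect [499.2 203. ] [121.2  24.5] 12.24 z pct [118.8 128.7 134.8 137.7 140.1]
side beam 992 rect [495.8 225. ] [186.9  22.1] 6.59 z pct [ 72.   80.6  87.   91.6 102.3]
side teeth 487 rect [496.7 220.1] [183.9  30.2] 7.53 z pct [54.2 58.7 64.1 69.6 74.1]
side griptop 789 rect [496.1 223. ] [123.2  44. ] 7.07 z pct [116.6 122.6 129.6 136.7 139.3]
```

View pics/p3.png

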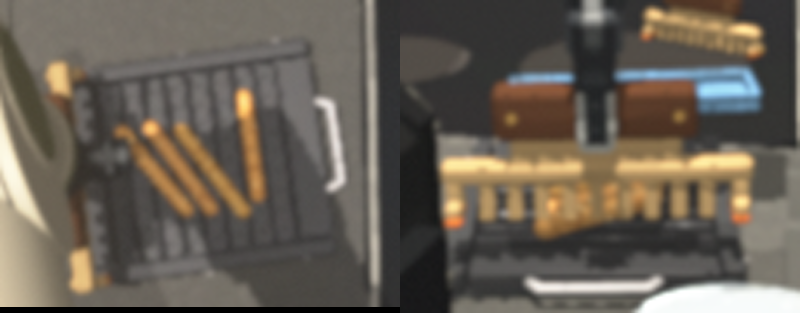

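The comb hangs over the left deck: in the left crop its end runners are at (60,75) and (80,275), beside the pan's rails. It sits about 2 mm too far toward the robot. In the right crop it looks level, its orange soles at (453,223) and (740,217).

Run:
```python
from h import *
for z in(.112,.09): print(delta((.4982,.2165,z),97.6))
```

```text
(array([-0.0013, -0.0004,  0.0011]), array([-0.0006, -0.0028, -0.0015]))
(array([-0.0013, -0.0004,  0.0231]), array([-0.0006, -0.0028, -0.0015]))
```

Scaled: 0.016 m / 0.75 = 0.0213, 0.014 m / 0.75 = 0.0187, -0.003 rad / 4 = -0.0008.

Emit:
move_arm([
  {"delta_pos":[-0.0013,0,0.004],"turn":[-0.0003,-0.0008,-0.0003],"fingers":1.0},
  {"delta_pos":[-0.0013,0,0.012],"turn":[-0.0003,-0.0008,-0.0003],"fingers":1.0},
  {"delta_pos":[-0.0013,0,0.0187],"turn":[-0.0003,-0.0008,-0.0003],"fingers":1.0},
  {"delta_pos":[-0.0013,0,0.0213],"turn":[-0.0003,-0.0008,-0.0003],"fingers":1.0},
  {"delta_pos":[-0.0013,0,0.0213],"turn":[-0.0003,-0.0008,-0.0003],"fingers":1.0},
  {"delta_pos":[-0.0013,0,0.0213],"turn":[-0.0003,-0.0008,-0.0003],"fingers":1.0},
])

```text
clock: 6.92
position: [0.4976, 0.2183, 0.0972]
ee_rot: [-0.067, 0.998, 0.001, 0.0]
ft_force: [0.4, 0.6, -2.5]
grip_width: 0.275
grasp_force: 60.8
```

Run:
```python
from h import *
for i in range(3):
    o=get_obs(); print(o['clock'],o['position'].round(4),o['ee_rot'].round(4),o['ft_force'].round(2),o['torque'].round(3))
camera('side');o=get_obs(); print(o['clock'],o['position'].round(4),o['ee_rot'].round(4),o['ft_force'].round(2),o['torque'].round(3))
print(delta((.4982,.2165,.085),97.6))
```

```text
6.925 [0.4976 0.2183 0.0972] [-6.700e-02  9.978e-01  5.000e-04  2.000e-04] [ 0.36  0.59 -2.53] [ 0.003  0.007 -0.031]
6.925 [0.4976 0.2183 0.0972] [-6.700e-02  9.978e-01  5.000e-04  2.000e-04] [ 0.36  0.59 -2.53] [ 0.003  0.007 -0.031]
6.925 [0.4976 0.2183 0.0972] [-6.700e-02  9.978e-01  5.000e-04  2.000e-04] [ 0.36  0.59 -2.53] [ 0.003  0.007 -0.031]
6.975 [0.4976 0.2184 0.0972] [-6.710e-02  9.977e-01  6.000e-04  2.000e-04] [ 0.1   0.12 -2.58] [ 0.004  0.008 -0.024]
(array([-0.0004, -0.0019,  0.0122]), array([0.0011, 0.0005, 0.0016]))
```

Scaled: 0.01 m / 0.75 = 0.0133, -0.0005 m / 0.75 = -0.0007, 0.001 rad / 4 = 0.0003.

Emit:
move_arm([
  {"delta_pos":[-0.0007,0,0.004],"turn":[0.0003,0,0.0003],"fingers":1.0},
  {"delta_pos":[-0.0007,0,0.008],"turn":[0.0003,0,0.0003],"fingers":1.0},
  {"delta_pos":[-0.0007,0,0.012],"turn":[0.0003,0,0.0003],"fingers":1.0},
  {"delta_pos":[-0.0007,0,0.0133],"turn":[0.0003,0,0.0003],"fingers":1.0},
  {"delta_pos":[-0.0007,0,0.0133],"turn":[0.0003,0,0.0003],"fingers":1.0},
])

```text
clock: 7.6
position: [0.498, 0.2183, 0.087]
ee_rot: [-0.067, 0.998, -0.0, 0.0]
ft_force: [0.1, -0.7, -1.8]
grip_width: 0.276
grasp_force: 60.8
```

Scaled: 0.003 m / 0.75 = 0.004, 0.002 m / 0.75 = 0.0027.

Emit:
move_arm([
  {"delta_pos":[0,0,0.0013],"turn":[0,0,0],"fingers":1.0},
  {"delta_pos":[0,0,0.0027],"turn":[0,0,0],"fingers":1.0},
  {"delta_pos":[0,0,0.004],"turn":[0,0,0],"fingers":1.0},
  {"delta_pos":[0,0,0.004],"turn":[0,0,0],"fingers":1.0},
])

```text
clock: 8.1
position: [0.4979, 0.2183, 0.084]
ee_rot: [-0.067, 0.998, -0.0, 0.0]
ft_force: [1.1, -0.7, -1.6]
grip_width: 0.271
grasp_force: 60.8
```

Scaled: 0.001 m / 0.75 = 0.0013, 0.0005 m / 0.75 = 0.0007.

Emit:
move_arm([
  {"delta_pos":[0,0,0.0007],"turn":[0,0,0],"fingers":1.0},
  {"delta_pos":[0,0,0.0013],"turn":[0,0,0],"fingers":1.0},
  {"delta_pos":[0,0,0.0013],"turn":[0,0,0],"fingers":1.0},
])

```text
clock: 8.48
position: [0.4979, 0.2183, 0.083]
ee_rot: [-0.067, 0.998, -0.0, 0.0]
ft_force: [-0.4, 0.8, -1.0]
grip_width: 0.277
grasp_force: 60.8
```

Scaled: 0.001 m / 0.75 = 0.0013, 0.0005 m / 0.75 = 0.0007.

Emit:
move_arm([
  {"delta_pos":[0,0,0.0007],"turn":[0,0,0],"fingers":1.0},
  {"delta_pos":[0,0,0.0013],"turn":[0,0,0],"fingers":1.0},
  {"delta_pos":[0,0,0.0013],"turn":[0,0,0],"fingers":1.0},
])

```text
clock: 8.85
position: [0.4982, 0.2185, 0.0826]
ee_rot: [-0.067, 0.998, 0.0, 0.0]
ft_force: [-1.7, 0.1, 5.8]
grip_width: 0.272
grasp_force: 62.0
```

Run:
```python
from h import *
o=get_obs(); print(o['clock'],o['position'].round(5),o['ee_rot'].round(4),o['ft_force'].round(2),o['torque'].round(3))
```

```text
8.85 [0.49825 0.21848 0.0826 ] [-6.650e-02  9.978e-01  2.000e-04  4.000e-04] [-1.69  0.07  5.79] [-0.272  0.397 -0.066]
```

Both runners touch at TCP z = 0.0826 with about 7 N. The moments suggest the right edges and the near runner carry most of it. I ease off and adjust pitch and roll.

Scaled: -0.0003 m / 0.75 = -0.0004, 0.008 rad / 4 = 0.002.

Emit:
move_arm([
  {"delta_pos":[0,0,-0.0004],"turn":[0.001,0.0001,0],"fingers":1.0},
  {"delta_pos":[0,0,-0.0004],"turn":[0.002,0.0003,0],"fingers":1.0},
  {"delta_pos":[0,0,-0.0004],"turn":[0.002,0.0003,0],"fingers":1.0},
])

```text
clock: 9.22
position: [0.4981, 0.2187, 0.0826]
ee_rot: [-0.067, 0.998, -0.004, 0.0]
ft_force: [-0.4, 0.2, 3.8]
grip_width: 0.272
grasp_force: 61.5
```

```bash
cat > st.py <<'E'
from h import *
F=[];T=[]
for i in range(4):
    if i: camera('side')
    o=get_obs(); F.append(o['ft_force']);T.append(o['torque'])
a=np.radians(97.6); ex=np.array([np.cos(a),np.sin(a)]);ey=np.array([-ex[1],ex[0]]); d=o['position'][:2]-np.array([.5112,.1222])
print(round(o['clock'],2),o['position'].round(5),'pan xy',(d@ex*1000).round(1),(d@ey*1000).round(1),o['ee_rot'].round(4),'F',np.mean(F,0).round(2),'T',np.mean(T,0).round(3),'sd',np.std(F,0).round(2),np.std(T,0).round(3))
E
python3 st.py
```

```text
9.38 [0.49815 0.21865 0.08256] pan xy 97.3 0.2 [-6.660e-02  9.978e-01 -3.800e-03  1.000e-04] F [0.12 1.26 3.78] T [ 0.306  0.049 -0.013] sd [0.84 0.62 0.24] [0.019 0.046 0.017]
```

Scaled: -0.001 m / 0.75 = -0.0013, -0.0035 rad / 4 = -0.0009.

Emit:
move_arm([
  {"delta_pos":[0,0,0],"turn":[-0.0005,0,0],"fingers":1.0},
  {"delta_pos":[0,0,0],"turn":[-0.0009,0,0],"fingers":1.0},
  {"delta_pos":[0,-0.0013,0],"turn":[-0.0009,0,0],"fingers":1.0},
])

```text
clock: 9.75
position: [0.4983, 0.2175, 0.0826]
ee_rot: [-0.067, 0.998, -0.002, -0.0]
ft_force: [0.7, 1.9, 5.0]
grip_width: 0.275
grasp_force: 61.7
```

```bash
python3 st.py
```

```text
9.9 [0.49829 0.21735 0.08257] pan xy 96.0 0.2 [-0.0665  0.9978 -0.0022 -0.    ] F [0.22 1.75 4.93] T [0.344 0.032 0.006] sd [0.6  0.25 0.31] [0.048 0.025 0.022]
```

Scaled: -0.0115 m / 0.75 = -0.0153, -0.00015 m / 0.75 = -0.0002.

Emit:
move_arm([
  {"delta_pos":[0,-0.0013,-0.0001],"turn":[0,0,0],"fingers":1.0},
  {"delta_pos":[0,-0.0033,-0.0002],"turn":[0,0,0],"fingers":1.0},
  {"delta_pos":[0,-0.0053,-0.0002],"turn":[0,0,0],"fingers":1.0},
  {"delta_pos":[0,-0.0073,-0.0002],"turn":[0,0,0],"fingers":1.0},
  {"delta_pos":[0,-0.0093,-0.0002],"turn":[0,0,0],"fingers":1.0},
  {"delta_pos":[0,-0.0113,-0.0002],"turn":[0,0,0],"fingers":1.0},
  {"delta_pos":[0,-0.0133,-0.0002],"turn":[0,0,0],"fingers":1.0},
  {"delta_pos":[0,-0.0153,-0.0002],"turn":[0,0,0],"fingers":1.0},
])

```text
clock: 10.9
position: [0.4997, 0.2059, 0.0826]
ee_rot: [-0.067, 0.998, -0.002, -0.0]
ft_force: [-0.8, 2.3, 4.9]
grip_width: 0.276
grasp_force: 61.7
```

```bash
python3 st.py
```

```text
11.05 [0.49973 0.20565 0.08264] pan xy 84.2 0.3 [-6.640e-02  9.978e-01 -2.400e-03 -2.000e-04] F [-0.26  1.71  4.97] T [0.297 0.039 0.033] sd [0.36 0.6  0.1 ] [0.115 0.034 0.02 ]
```

Scaled: -0.012 m / 0.75 = -0.016, -0.006 m / 0.75 = -0.008, 0.002 rad / 4 = 0.0005.

Emit:
move_arm([
  {"delta_pos":[0,-0.002,-0.0001],"turn":[0.0001,0,0],"fingers":1.0},
  {"delta_pos":[0,-0.004,-0.0001],"turn":[0.0003,0,0],"fingers":1.0},
  {"delta_pos":[0,-0.006,-0.0002],"turn":[0.0004,0,0],"fingers":1.0},
  {"delta_pos":[0,-0.008,-0.0003],"turn":[0.0005,0,0],"fingers":1.0},
  {"delta_pos":[0,-0.01,-0.0003],"turn":[0.0005,0,0],"fingers":1.0},
  {"delta_pos":[0,-0.012,-0.0003],"turn":[0.0005,0,0],"fingers":1.0},
  {"delta_pos":[0,-0.014,-0.0003],"turn":[0.0005,0,0],"fingers":1.0},
  {"delta_pos":[0,-0.016,-0.0003],"turn":[0.0005,0,0],"fingers":1.0},
])

```text
clock: 12.05
position: [0.5011, 0.1939, 0.0828]
ee_rot: [-0.067, 0.998, -0.003, -0.0]
ft_force: [-0.7, 0.7, 2.8]
grip_width: 0.277
grasp_force: 61.5
```

```bash
python3 st.py
```

```text
12.2 [0.50115 0.19368 0.08275] pan xy 72.2 0.5 [-6.640e-02  9.978e-01 -3.500e-03 -3.000e-04] F [-0.18  0.01  2.56] T [ 0.067 -0.05   0.043] sd [0.45 0.45 0.19] [0.123 0.043 0.024]
```

Scaled: -0.012 m / 0.75 = -0.016, -0.009 m / 0.75 = -0.012, 0.0015 rad / 4 = 0.0004.

Emit:
move_arm([
  {"delta_pos":[0,-0.002,0],"turn":[0.0001,0,0],"fingers":1.0},
  {"delta_pos":[0,-0.004,0],"turn":[0.0003,0,0],"fingers":1.0},
  {"delta_pos":[0,-0.006,0],"turn":[0.0004,0,0],"fingers":1.0},
  {"delta_pos":[0,-0.008,0],"turn":[0.0004,0,0],"fingers":1.0},
  {"delta_pos":[0,-0.01,0],"turn":[0.0004,0,0],"fingers":1.0},
  {"delta_pos":[0,-0.012,0],"turn":[0.0004,0,0],"fingers":1.0},
  {"delta_pos":[0,-0.014,0],"turn":[0.0004,0,0],"fingers":1.0},
  {"delta_pos":[0,-0.016,0],"turn":[0.0004,0,0],"fingers":1.0},
])

```text
clock: 13.2
position: [0.5027, 0.182, 0.0829]
ee_rot: [-0.067, 0.998, -0.004, -0.0]
ft_force: [0.2, 0.0, -1.5]
grip_width: 0.272
grasp_force: 61.0
```

```bash
python3 st.py
python3 - <<'E'
from h import *
a=[]
for n,(x0,y0,x1,y1) in(('top',(170,160,300,260)),('side',(215,150,330,240))):
    c=grab(n,n+'4'); a.append(cv2.resize(c['color'][y0:y1,x0:x1],(400,310),interpolation=cv2.INTER_CUBIC))
cv2.imwrite('pics/p4.png',cv2.cvtColor(np.hstack(a),cv2.COLOR_RGB2BGR))
E
```

```text
13.35 [0.50276 0.18199 0.08292] pan xy 60.4 0.5 [-6.640e-02  9.978e-01 -4.100e-03 -2.000e-04] F [ 0.02 -0.23 -0.9 ] T [ 0.04  -0.032  0.006] sd [0.4  0.18 0.59] [0.042 0.025 0.005]
```

View pics/p4.png

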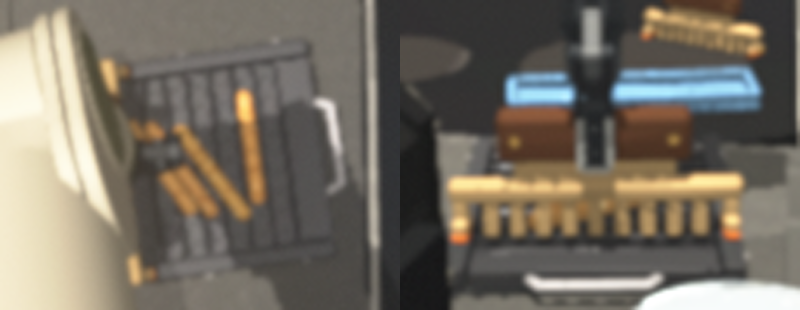

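The comb has moved about 36 mm in (left crop: runners at (115,75) and (145,270)); no stick has been pushed far yet. The pan has not moved (handle still at (330,140)). Contact has thinned to under 1 N, so I lower slightly.

Scaled: -0.007 m / 0.75 = -0.0093, -0.0055 m / 0.75 = -0.0073.

Emit:
move_arm([
  {"delta_pos":[0,0,0.0001],"turn":[0,0,0],"fingers":1.0},
  {"delta_pos":[0,-0.0013,0.0003],"turn":[0,0,0],"fingers":1.0},
  {"delta_pos":[0,-0.0033,0.0003],"turn":[0,0,0],"fingers":1.0},
  {"delta_pos":[0,-0.0053,0.0003],"turn":[0,0,0],"fingers":1.0},
  {"delta_pos":[0,-0.0073,0.0003],"turn":[0,0,0],"fingers":1.0},
  {"delta_pos":[0,-0.0093,0.0003],"turn":[0,0,0],"fingers":1.0},
])

```text
clock: 14.2
position: [0.5038, 0.1752, 0.0829]
ee_rot: [-0.067, 0.998, -0.004, -0.0]
ft_force: [1.0, 0.3, 0.5]
grip_width: 0.275
grasp_force: 61.1
```

```bash
python3 st.py
```

```text
14.35 [0.50384 0.17498 0.08286] pan xy 53.3 0.3 [-0.0664  0.9978 -0.0042 -0.    ] F [ 0.05 -0.09  1.28] T [ 0.013 -0.045  0.027] sd [0.69 0.38 0.55] [0.134 0.022 0.034]
```

Scaled: -0.0115 m / 0.75 = -0.0153, -0.004 m / 0.75 = -0.0053, -0.001 rad / 4 = -0.0003.

Emit:
move_arm([
  {"delta_pos":[0,-0.0013,0],"turn":[-0.0001,0,0],"fingers":1.0},
  {"delta_pos":[0,-0.0033,0.0001],"turn":[-0.0003,0,0],"fingers":1.0},
  {"delta_pos":[0,-0.0053,0.0001],"turn":[-0.0003,0,0],"fingers":1.0},
  {"delta_pos":[0,-0.0073,0.0001],"turn":[-0.0003,0,0],"fingers":1.0},
  {"delta_pos":[0,-0.0093,0.0001],"turn":[-0.0003,0,0],"fingers":1.0},
  {"delta_pos":[0,-0.0113,0.0001],"turn":[-0.0003,0,0],"fingers":1.0},
  {"delta_pos":[0,-0.0133,0.0001],"turn":[-0.0003,0,0],"fingers":1.0},
  {"delta_pos":[0,-0.0153,0.0001],"turn":[-0.0003,0,0],"fingers":1.0},
])

```text
clock: 15.35
position: [0.5053, 0.1638, 0.0829]
ee_rot: [-0.067, 0.998, -0.003, -0.0]
ft_force: [0.2, 1.1, 4.1]
grip_width: 0.275
grasp_force: 61.6
```

```bash
python3 st.py
```

```text
15.5 [0.50537 0.16364 0.08288] pan xy 41.9 0.3 [-6.650e-02  9.978e-01 -3.600e-03 -1.000e-04] F [0.28 0.32 3.78] T [ 0.197 -0.029  0.032] sd [0.43 0.69 0.27] [0.157 0.02  0.02 ]
```

Scaled: -0.0115 m / 0.75 = -0.0153, -0.0001 m / 0.75 = -0.0001.

Emit:
move_arm([
  {"delta_pos":[0,-0.0013,-0.0001],"turn":[0,0,0],"fingers":1.0},
  {"delta_pos":[0,-0.0033,-0.0001],"turn":[0,0,0],"fingers":1.0},
  {"delta_pos":[0,-0.0053,-0.0001],"turn":[0,0,0],"fingers":1.0},
  {"delta_pos":[0,-0.0073,-0.0001],"turn":[0,0,0],"fingers":1.0},
  {"delta_pos":[0,-0.0093,-0.0001],"turn":[0,0,0],"fingers":1.0},
  {"delta_pos":[0,-0.0113,-0.0001],"turn":[0,0,0],"fingers":1.0},
  {"delta_pos":[0,-0.0133,-0.0001],"turn":[0,0,0],"fingers":1.0},
  {"delta_pos":[0,-0.0153,-0.0001],"turn":[0,0,0],"fingers":1.0},
])

```text
clock: 16.5
position: [0.5068, 0.1523, 0.083]
ee_rot: [-0.067, 0.998, -0.004, -0.0]
ft_force: [0.3, 1.1, 3.7]
grip_width: 0.276
grasp_force: 61.7
```

```bash
python3 st.py
```

```text
16.65 [0.50685 0.15216 0.083  ] pan xy 30.3 0.4 [-6.640e-02  9.978e-01 -3.700e-03 -1.000e-04] F [-0.3   0.48  3.47] T [ 0.112 -0.04   0.01 ] sd [0.54 0.7  0.91] [0.144 0.043 0.042]
```

Emit:
move_arm([
  {"delta_pos":[0,-0.0013,-0.0001],"turn":[0,0,0],"fingers":1.0},
  {"delta_pos":[0,-0.0033,-0.0001],"turn":[0,0,0],"fingers":1.0},
  {"delta_pos":[0,-0.0053,-0.0001],"turn":[0,0,0],"fingers":1.0},
  {"delta_pos":[0,-0.0073,-0.0001],"turn":[0,0,0],"fingers":1.0},
  {"delta_pos":[0,-0.0093,-0.0001],"turn":[0,0,0],"fingers":1.0},
  {"delta_pos":[0,-0.0113,-0.0001],"turn":[0,0,0],"fingers":1.0},
  {"delta_pos":[0,-0.0133,-0.0001],"turn":[0,0,0],"fingers":1.0},
])

```text
clock: 17.52
position: [0.5081, 0.1424, 0.0831]
ee_rot: [-0.067, 0.998, -0.004, -0.0]
ft_force: [-0.1, 1.2, 1.3]
grip_width: 0.272
grasp_force: 61.3
```

```bash
python3 st.py
python3 - <<'E'
from h import *
a=[]
for n,(x0,y0,x1,y1) in(('top',(170,160,300,260)),('side',(215,150,330,240))):
    c=grab(n,n+'5'); a.append(cv2.resize(c['color'][y0:y1,x0:x1],(400,310),interpolation=cv2.INTER_CUBIC))
cv2.imwrite('pics/p5.png',cv2.cvtColor(np.hstack(a),cv2.COLOR_RGB2BGR))
E
```

```text
17.68 [0.50812 0.14221 0.08307] pan xy 20.2 0.4 [-6.640e-02  9.978e-01 -3.700e-03 -2.000e-04] F [-0.26  0.22  1.04] T [-0.014 -0.041  0.007] sd [0.16 0.93 0.69] [0.16  0.032 0.018]
```

View pics/p5.png

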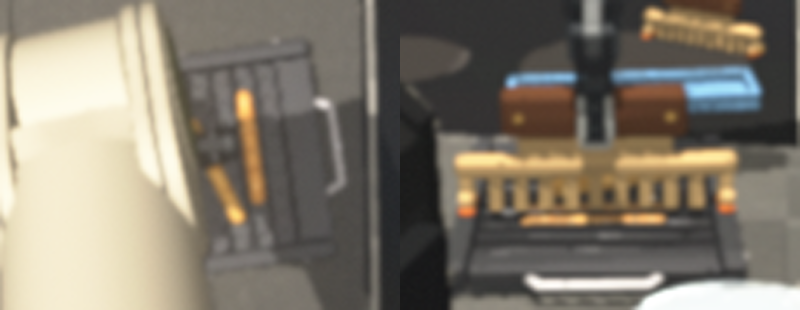

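In the right crop a stick already lies straight in a flute behind the comb, at (590,218). In the left crop another is still askew ahead of it, at (225,195), with stick_d at (250,145). The pan has not moved. I keep drawing.

Scaled: -0.01 m / 0.75 = -0.0133, -0.0085 m / 0.75 = -0.0113.

Emit:
move_arm([
  {"delta_pos":[0,-0.0013,0],"turn":[0,0,0],"fingers":1.0},
  {"delta_pos":[0,-0.0033,0.0001],"turn":[0,0,0],"fingers":1.0},
  {"delta_pos":[0,-0.0053,0.0001],"turn":[0,0,0],"fingers":1.0},
  {"delta_pos":[0,-0.0073,0.0001],"turn":[0,0,0],"fingers":1.0},
  {"delta_pos":[0,-0.0093,0.0001],"turn":[0,0,0],"fingers":1.0},
  {"delta_pos":[0,-0.0113,0.0001],"turn":[0,0,0],"fingers":1.0},
  {"delta_pos":[0,-0.0133,0.0001],"turn":[0,0,0],"fingers":1.0},
])

```text
clock: 18.65
position: [0.5094, 0.1325, 0.0831]
ee_rot: [-0.067, 0.998, -0.004, -0.0]
ft_force: [-1.4, 0.2, -0.2]
grip_width: 0.269
grasp_force: 61.3
```

```bash
python3 st.py
```

```text
18.8 [0.50949 0.13233 0.08312] pan xy 10.3 0.4 [-6.640e-02  9.978e-01 -3.700e-03 -1.000e-04] F [-0.24 -0.46 -0.11] T [-0.011 -0.049  0.016] sd [0.82 0.7  0.25] [0.104 0.031 0.015]
```

Scaled: -0.01 m / 0.75 = -0.0133, -0.004 m / 0.75 = -0.0053, -0.001 rad / 4 = -0.0003.

Emit:
move_arm([
  {"delta_pos":[0,-0.0013,0.0001],"turn":[-0.0001,0,0],"fingers":1.0},
  {"delta_pos":[0,-0.0033,0.0002],"turn":[-0.0003,0,0],"fingers":1.0},
  {"delta_pos":[0,-0.0053,0.0002],"turn":[-0.0003,0,0],"fingers":1.0},
  {"delta_pos":[0,-0.0073,0.0002],"turn":[-0.0003,0,0],"fingers":1.0},
  {"delta_pos":[0,-0.0093,0.0002],"turn":[-0.0003,0,0],"fingers":1.0},
  {"delta_pos":[0,-0.0113,0.0003],"turn":[-0.0003,0,0],"fingers":1.0},
  {"delta_pos":[0,-0.0133,0.0003],"turn":[-0.0003,0,0],"fingers":1.0},
])

```text
clock: 19.68
position: [0.5109, 0.1227, 0.0831]
ee_rot: [-0.067, 0.998, -0.003, -0.0]
ft_force: [-0.5, 2.0, 4.2]
grip_width: 0.274
grasp_force: 61.5
```

```bash
python3 st.py
```

```text
19.82 [0.51094 0.12253 0.08311] pan xy 0.4 0.2 [-0.0665  0.9978 -0.0031 -0.    ] F [0.01 0.88 3.92] T [ 0.193  0.011 -0.014] sd [0.55 0.69 0.56] [0.151 0.03  0.033]
```

Scaled: -0.01 m / 0.75 = -0.0133, -0.0085 m / 0.75 = -0.0113.

Emit:
move_arm([
  {"delta_pos":[0,-0.0013,0],"turn":[0,0,0],"fingers":1.0},
  {"delta_pos":[0,-0.0033,-0.0001],"turn":[0,0,0],"fingers":1.0},
  {"delta_pos":[0,-0.0053,-0.0001],"turn":[0,0,0],"fingers":1.0},
  {"delta_pos":[0,-0.0073,-0.0001],"turn":[0,0,0],"fingers":1.0},
  {"delta_pos":[0,-0.0093,-0.0001],"turn":[0,0,0],"fingers":1.0},
  {"delta_pos":[0,-0.0113,-0.0001],"turn":[0,0,0],"fingers":1.0},
  {"delta_pos":[0,-0.0133,-0.0001],"turn":[0,0,0],"fingers":1.0},
])

```text
clock: 20.7
position: [0.5121, 0.1127, 0.0832]
ee_rot: [-0.067, 0.998, -0.003, -0.0]
ft_force: [-1.1, 2.3, 5.5]
grip_width: 0.27
grasp_force: 61.8
```

```bash
python3 st.py
```

```text
20.85 [0.51216 0.1125  0.08312] pan xy -9.7 0.3 [-6.640e-02  9.978e-01 -3.200e-03 -2.000e-04] F [-0.12  1.54  5.1 ] T [0.239 0.002 0.016] sd [0.61 0.91 0.25] [0.171 0.025 0.033]
```

Scaled: -0.01 m / 0.75 = -0.0133, -0.0085 m / 0.75 = -0.0113, 0.0005 rad / 4 = 0.0001.

Emit:
move_arm([
  {"delta_pos":[0,-0.0013,-0.0001],"turn":[0,0,0],"fingers":1.0},
  {"delta_pos":[0,-0.0033,-0.0002],"turn":[0.0001,0,0],"fingers":1.0},
  {"delta_pos":[0,-0.0053,-0.0002],"turn":[0.0001,0,0],"fingers":1.0},
  {"delta_pos":[0,-0.0073,-0.0002],"turn":[0.0001,0,0],"fingers":1.0},
  {"delta_pos":[0,-0.0093,-0.0002],"turn":[0.0001,0,0],"fingers":1.0},
  {"delta_pos":[0,-0.0113,-0.0002],"turn":[0.0001,0,0],"fingers":1.0},
  {"delta_pos":[0,-0.0133,-0.0002],"turn":[0.0001,0,0],"fingers":1.0},
])

```text
clock: 21.72
position: [0.5133, 0.1027, 0.0832]
ee_rot: [-0.067, 0.998, -0.003, -0.0]
ft_force: [0.0, -0.7, 0.4]
grip_width: 0.275
grasp_force: 61.5
```

```bash
python3 st.py
python3 - <<'E'
from h import *
a=[]
for n,(x0,y0,x1,y1) in(('top',(170,160,300,260)),('side',(215,150,330,240))):
    c=grab(n,n+'6'); a.append(cv2.resize(c['color'][y0:y1,x0:x1],(400,310),interpolation=cv2.INTER_CUBIC))
cv2.imwrite('pics/p6.png',cv2.cvtColor(np.hstack(a),cv2.COLOR_RGB2BGR))
E
```

```text
21.88 [0.51337 0.10249 0.08325] pan xy -19.8 0.5 [-6.640e-02  9.978e-01 -3.500e-03 -3.000e-04] F [ 0.45 -0.79  1.01] T [-0.012 -0.032 -0.02 ] sd [0.58 0.79 0.4 ] [0.125 0.018 0.022]
```

View pics/p6.png

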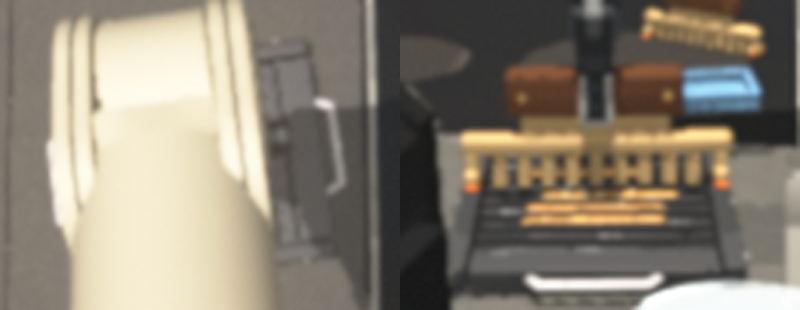

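In the right crop three sticks now lie behind the comb, parallel to the flutes, at rows 195, 207 and 218. I continue toward the right end.

Scaled: -0.01 m / 0.75 = -0.0133, -0.0085 m / 0.75 = -0.0113.

Emit:
move_arm([
  {"delta_pos":[0,-0.0013,0],"turn":[0,0,0],"fingers":1.0},
  {"delta_pos":[0,-0.0033,0.0001],"turn":[0,0,0],"fingers":1.0},
  {"delta_pos":[0,-0.0053,0.0001],"turn":[0,0,0],"fingers":1.0},
  {"delta_pos":[0,-0.0073,0.0001],"turn":[0,0,0],"fingers":1.0},
  {"delta_pos":[0,-0.0093,0.0001],"turn":[0,0,0],"fingers":1.0},
  {"delta_pos":[0,-0.0113,0.0001],"turn":[0,0,0],"fingers":1.0},
  {"delta_pos":[0,-0.0133,0.0001],"turn":[0,0,0],"fingers":1.0},
])

```text
clock: 22.85
position: [0.5147, 0.0928, 0.0833]
ee_rot: [-0.067, 0.998, -0.003, -0.0]
ft_force: [-1.0, -0.3, -1.2]
grip_width: 0.272
grasp_force: 61.2
```

```bash
python3 st.py
```

```text
23.0 [0.51472 0.09283 0.08329] pan xy -29.6 0.4 [-6.640e-02  9.978e-01 -3.300e-03 -2.000e-04] F [-0.14  0.29 -1.29] T [ 0.013 -0.059  0.027] sd [0.56 0.55 0.2 ] [0.03  0.024 0.005]
```

Scaled: -0.0075 m / 0.75 = -0.01, -0.003 m / 0.75 = -0.004, -0.0005 rad / 4 = -0.0001.

Emit:
move_arm([
  {"delta_pos":[0,-0.0007,0.0002],"turn":[0,0,0],"fingers":1.0},
  {"delta_pos":[0,-0.002,0.0003],"turn":[-0.0001,0,0],"fingers":1.0},
  {"delta_pos":[0,-0.004,0.0003],"turn":[-0.0001,0,0],"fingers":1.0},
  {"delta_pos":[0,-0.006,0.0004],"turn":[-0.0001,0,0],"fingers":1.0},
  {"delta_pos":[0,-0.008,0.0004],"turn":[-0.0001,0,0],"fingers":1.0},
  {"delta_pos":[0,-0.01,0.0004],"turn":[-0.0001,0,0],"fingers":1.0},
])

```text
clock: 23.75
position: [0.5159, 0.0856, 0.0833]
ee_rot: [-0.067, 0.998, -0.003, -0.0]
ft_force: [-0.6, 0.9, 3.5]
grip_width: 0.276
grasp_force: 61.3
```

```bash
python3 st.py
```

```text
23.9 [0.51596 0.08536 0.08325] pan xy -37.1 0.1 [-0.0665  0.9978 -0.0031  0.    ] F [-0.31  0.74  3.35] T [0.127 0.002 0.003] sd [0.5  0.91 0.6 ] [0.124 0.037 0.025]
```

Scaled: -0.0115 m / 0.75 = -0.0153, -0.004 m / 0.75 = -0.0053, -0.0005 rad / 4 = -0.0001.

Emit:
move_arm([
  {"delta_pos":[0,-0.0013,0],"turn":[-0.0001,0,0],"fingers":1.0},
  {"delta_pos":[0,-0.0033,0],"turn":[-0.0001,0,0],"fingers":1.0},
  {"delta_pos":[0,-0.0053,0],"turn":[-0.0001,0,0],"fingers":1.0},
  {"delta_pos":[0,-0.0073,0],"turn":[-0.0001,0,0],"fingers":1.0},
  {"delta_pos":[0,-0.0093,0],"turn":[-0.0001,0,0],"fingers":1.0},
  {"delta_pos":[0,-0.0113,0],"turn":[-0.0001,0,0],"fingers":1.0},
  {"delta_pos":[0,-0.0133,0],"turn":[-0.0001,0,0],"fingers":1.0},
  {"delta_pos":[0,-0.0153,0],"turn":[-0.0001,0,0],"fingers":1.0},
])

```text
clock: 24.9
position: [0.5174, 0.0741, 0.0833]
ee_rot: [-0.067, 0.998, -0.003, -0.0]
ft_force: [0.3, 2.3, 4.5]
grip_width: 0.278
grasp_force: 61.7
```

```bash
python3 st.py
```

```text
25.05 [0.51745 0.07393 0.08329] pan xy -48.7 0.2 [-0.0665  0.9978 -0.0029 -0.    ] F [0.36 1.25 4.9 ] T [0.281 0.006 0.026] sd [0.26 0.66 0.43] [0.137 0.042 0.031]
```

Scaled: -0.0115 m / 0.75 = -0.0153, -0.01 m / 0.75 = -0.0133.

Emit:
move_arm([
  {"delta_pos":[0,-0.0013,-0.0001],"turn":[0,0,0],"fingers":1.0},
  {"delta_pos":[0,-0.0033,-0.0001],"turn":[0,0,0],"fingers":1.0},
  {"delta_pos":[0,-0.0053,-0.0001],"turn":[0,0,0],"fingers":1.0},
  {"delta_pos":[0,-0.0073,-0.0001],"turn":[0,0,0],"fingers":1.0},
  {"delta_pos":[0,-0.0093,-0.0001],"turn":[0,0,0],"fingers":1.0},
  {"delta_pos":[0,-0.0113,-0.0001],"turn":[0,0,0],"fingers":1.0},
  {"delta_pos":[0,-0.0133,-0.0001],"turn":[0,0,0],"fingers":1.0},
  {"delta_pos":[0,-0.0153,-0.0001],"turn":[0,0,0],"fingers":1.0},
])

```text
clock: 26.05
position: [0.5188, 0.0626, 0.0833]
ee_rot: [-0.067, 0.998, -0.003, -0.0]
ft_force: [0.1, 1.4, 3.9]
grip_width: 0.271
grasp_force: 61.7
```

```bash
python3 st.py
```

```text
26.2 [0.51883 0.06245 0.08329] pan xy -60.2 0.3 [-6.640e-02  9.978e-01 -3.000e-03 -2.000e-04] F [-0.1   1.12  3.94] T [ 0.221 -0.009  0.017] sd [0.26 0.76 0.1 ] [0.156 0.043 0.021]
```

Scaled: -0.0115 m / 0.75 = -0.0153, -0.01 m / 0.75 = -0.0133.

Emit:
move_arm([
  {"delta_pos":[0,-0.0013,-0.0001],"turn":[0,0,0],"fingers":1.0},
  {"delta_pos":[0,-0.0033,-0.0001],"turn":[0,0,0],"fingers":1.0},
  {"delta_pos":[0,-0.0053,-0.0001],"turn":[0,0,0],"fingers":1.0},
  {"delta_pos":[0,-0.0073,-0.0001],"turn":[0,0,0],"fingers":1.0},
  {"delta_pos":[0,-0.0093,-0.0001],"turn":[0,0,0],"fingers":1.0},
  {"delta_pos":[0,-0.0113,-0.0001],"turn":[0,0,0],"fingers":1.0},
  {"delta_pos":[0,-0.0133,-0.0001],"turn":[0,0,0],"fingers":1.0},
  {"delta_pos":[0,-0.0153,-0.0001],"turn":[0,0,0],"fingers":1.0},
])

```text
clock: 27.2
position: [0.5203, 0.0512, 0.0834]
ee_rot: [-0.067, 0.998, -0.003, -0.0]
ft_force: [-0.2, 1.0, 2.9]
grip_width: 0.274
grasp_force: 61.6
```

```bash
python3 st.py
```

```text
27.35 [0.52034 0.05101 0.0834 ] pan xy -71.8 0.4 [-6.640e-02  9.978e-01 -3.000e-03 -2.000e-04] F [-0.08  0.25  2.54] T [ 0.087 -0.045  0.015] sd [0.19 0.58 0.59] [0.15  0.029 0.025]
```

Scaled: -0.0115 m / 0.75 = -0.0153, -0.01 m / 0.75 = -0.0133.

Emit:
move_arm([
  {"delta_pos":[0,-0.0013,0],"turn":[0,0,0],"fingers":1.0},
  {"delta_pos":[0,-0.0033,0],"turn":[0,0,0],"fingers":1.0},
  {"delta_pos":[0,-0.0053,0],"turn":[0,0,0],"fingers":1.0},
  {"delta_pos":[0,-0.0073,0],"turn":[0,0,0],"fingers":1.0},
  {"delta_pos":[0,-0.0093,0],"turn":[0,0,0],"fingers":1.0},
  {"delta_pos":[0,-0.0113,0],"turn":[0,0,0],"fingers":1.0},
  {"delta_pos":[0,-0.0133,0],"turn":[0,0,0],"fingers":1.0},
  {"delta_pos":[0,-0.0153,0.0001],"turn":[0,0,0],"fingers":1.0},
])

```text
clock: 28.35
position: [0.5219, 0.0398, 0.0835]
ee_rot: [-0.067, 0.998, -0.003, -0.0]
ft_force: [-0.7, -0.1, 1.8]
grip_width: 0.273
grasp_force: 61.5
```

```bash
python3 st.py
python3 - <<'E'
from pan import *
c=grab('side','side7'); W=cloud(c)
a=np.radians(97.6); ex=np.array([np.cos(a),np.sin(a)]);ey=np.array([-ex[1],ex[0]])
hsv=cv2.cvtColor(c['color'],cv2.COLOR_RGB2HSV); d=W[...,:2]-np.array([.5111,.124]); X=d@ex*1000;Y=d@ey*1000
m=(abs(X)<82)&(X>-75)&(abs(Y)<80)&(hsv[...,0]>8)&(hsv[...,0]<30)&(hsv[...,1]>100)&(W[...,2]<.045)
for k in range(-80,80,10):
    q=m&(X>=k)&(X<k+10)
    if q.sum()>3: print(k,q.sum(),'Y',Y[q].min().round(0),Y[q].max().round(0),'z',np.percentile(W[...,2][q]*1000,[50,90]).round(1))
i=c['color'][145:240,215:330]; cv2.imwrite('pics/p7.png',cv2.cvtColor(cv2.resize(i,(690,570),interpolation=cv2.INTER_CUBIC),cv2.COLOR_RGB2BGR))
E
```

```text
28.5 [0.52189 0.03967 0.08345] pan xy -83.2 0.3 [-6.650e-02  9.978e-01 -3.000e-03 -2.000e-04] F [-0.25  0.04  1.5 ] T [ 0.055 -0.027 -0.001] sd [0.29 0.31 0.49] [0.145 0.018 0.023]
-70 39 Y -54.0 42.0 z [17.  18.5]
-60 47 Y -53.0 41.0 z [17.8 19. ]
-50 48 Y -50.0 34.0 z [18.1 18.8]
-40 4 Y -5.0 36.0 z [18.6 19.4]
-30 26 Y -34.0 58.0 z [15.6 16.3]
-20 31 Y -36.0 57.0 z [17.6 18.3]
-10 103 Y -48.0 54.0 z [17.9 19.4]
0 39 Y -48.0 44.0 z [17.7 18.6]
10 104 Y -49.0 48.0 z [17.4 18.6]
20 38 Y -49.0 48.0 z [18.1 18.8]
30 69 Y -48.0 45.0 z [18.4 19.5]
```

View pics/p7.png

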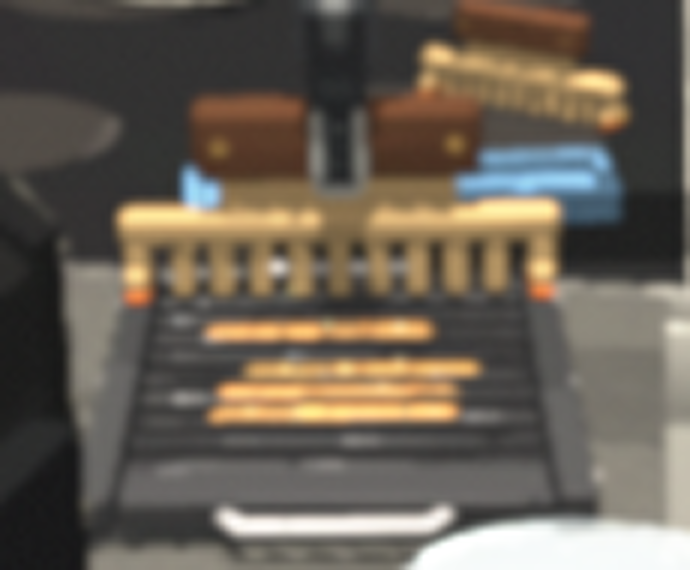

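All four sticks lie straight, each in its own flute (rows 330, 368, 390 and 412), with tops at 18 to 19 mm. I finish the stroke to the right deck.

Scaled: -0.013 m / 0.75 = -0.0173, -0.0115 m / 0.75 = -0.0153.

Emit:
move_arm([
  {"delta_pos":[0,-0.0013,0],"turn":[0,0,0],"fingers":1.0},
  {"delta_pos":[0,-0.0033,0],"turn":[0,0,0],"fingers":1.0},
  {"delta_pos":[0,-0.0053,0.0001],"turn":[0,0,0],"fingers":1.0},
  {"delta_pos":[0,-0.0073,0.0001],"turn":[0,0,0],"fingers":1.0},
  {"delta_pos":[0,-0.0093,0.0001],"turn":[0,0,0],"fingers":1.0},
  {"delta_pos":[0,-0.0113,0.0001],"turn":[0,0,0],"fingers":1.0},
  {"delta_pos":[0,-0.0133,0.0001],"turn":[0,0,0],"fingers":1.0},
  {"delta_pos":[0,-0.0153,0.0001],"turn":[0,0,0],"fingers":1.0},
  {"delta_pos":[0,-0.0173,0.0001],"turn":[0,0,0],"fingers":1.0},
  {"delta_pos":[0,-0.0173,0.0001],"turn":[0,0,0],"fingers":1.0},
])

```text
clock: 29.8
position: [0.5236, 0.0268, 0.0835]
ee_rot: [-0.066, 0.998, -0.003, -0.0]
ft_force: [0.3, 0.2, 1.5]
grip_width: 0.273
grasp_force: 61.3
```

```bash
python3 st.py; python3 -c "
from h import *
print(delta((.5193,-.1324,.145),101.2))"
```

```text
29.95 [0.52362 0.0268  0.08346] pan xy -96.2 0.3 [-6.650e-02  9.978e-01 -3.000e-03 -2.000e-04] F [ 0.32 -0.5   1.83] T [-0.123 -0.062  0.009] sd [0.3  0.98 0.68] [0.045 0.022 0.019]
(array([ 0.0254, -0.1576, -0.0606]), array([-0.0059, -0.0009, -0.0625]))
```

Scaled: -0.1575 m / 0.75 = -0.21, -0.045 m / 0.75 = -0.06, -0.0625 rad / 4 = -0.0156.

Emit:
move_arm([
  {"delta_pos":[0,0,-0.0067],"turn":[0,0,0],"fingers":1.0},
  {"delta_pos":[0,0,-0.0267],"turn":[-0.0005,0,0],"fingers":1.0},
  {"delta_pos":[0,0,-0.06],"turn":[-0.001,0,-0.0025],"fingers":1.0},
  {"delta_pos":[0.004,-0.02,-0.08],"turn":[-0.0015,-0.0003,-0.005],"fingers":1.0},
  {"delta_pos":[0.0107,-0.06,-0.0813],"turn":[-0.0015,-0.0003,-0.0075],"fingers":1.0},
  {"delta_pos":[0.0173,-0.1067,-0.0813],"turn":[-0.0015,-0.0003,-0.01],"fingers":1.0},
  {"delta_pos":[0.0253,-0.1533,-0.0813],"turn":[-0.0015,-0.0003,-0.0125],"fingers":1.0},
  {"delta_pos":[0.0307,-0.1893,-0.0813],"turn":[-0.0015,-0.0003,-0.0156],"fingers":1.0},
  {"delta_pos":[0.034,-0.21,-0.0813],"turn":[-0.0015,-0.0003,-0.0156],"fingers":1.0},
  {"delta_pos":[0.034,-0.21,-0.0813],"turn":[-0.0015,-0.0003,-0.0156],"fingers":1.0},
  {"delta_pos":[0.034,-0.21,-0.0813],"turn":[-0.0015,-0.0003,-0.0156],"fingers":1.0},
])

```text
clock: 31.32
position: [0.5194, -0.1309, 0.1453]
ee_rot: [-0.098, 0.995, 0.0, -0.0]
ft_force: [0.3, 0.6, -1.8]
grip_width: 0.269
grasp_force: 61.0
```

Run:
```python
from seg import *
o=get_obs(); print(o['clock'],o['position'].round(4),o['ee_rot'].round(4),o['ft_force'].round(2))
for t in('side2','now'):
    c=grab('side','side8') if t=='now' else pickle.load(open('side2.pkl','rb'))
    W=cloud(c); x,y,z=W[...,0],W[...,1],W[...,2]; r=(x>.4)&(x<.64)&(y>-.21)&(y<-.06)
    rect(t,'beam',W,r&(z>.09)&(z<.125)); rect(t,'grip',W,r&(z>.14)&(z<.18)); rect(t,'teeth',W,r&(z>.08)&(z<.108))
c=pickle.load(open('side8.pkl','rb'));i=c['color'][105:205,210:350]; cv2.imwrite('pics/p8.png',cv2.cvtColor(cv2.resize(i,None,fx=5,fy=5,interpolation=cv2.INTER_CUBIC),cv2.COLOR_RGB2BGR))
print(delta((.5188,-.1324,.0632),101.2))
```

```text
31.325 [ 0.5194 -0.1309  0.1453] [-9.830e-02  9.952e-01  5.000e-04 -0.000e+00] [ 0.28  0.56 -1.75]
side2 beam 566 rect [ 518.2 -125.6] [186.7  23.7] 10.25 z pct [ 92.6 101.6 111.7 118.7 122.6]
side2 grip 504 rect [ 519.9 -120.3] [ 52.2 120.8] 87.09 z pct [142.  148.7 157.6 166.2 171.1]
side2 teeth 280 rect [ 519.4 -125.1] [184.1  23.7] 10.45 z pct [ 85.5  91.   96.8 102.4 107.2]
now beam 569 rect [ 518.5 -125.3] [186.1  25. ] 11.66 z pct [ 92.3 101.1 111.7 118.4 122.8]
now grip 509 rect [ 519.8 -121.4] [ 44.2 120.8] 85.85 z pct [141.5 148.8 157.7 165.8 171.5]
now teeth 281 rect [ 518.5 -125.3] [186.1  25. ] 11.62 z pct [ 85.8  91.3  96.7 102.2 106.9]
(array([ 0.0009, -0.0016,  0.0821]), array([0.001 , 0.    , 0.0019]))
```

View pics/p8.png

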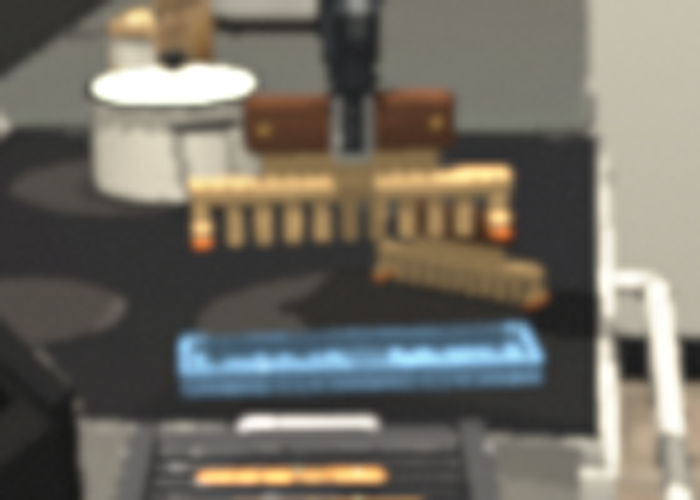

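The comb hangs straight above the empty rest, its soles at (202,243) and (500,233) over the tray spanning x 180 to 543. I lower it into its original place.

Scaled: 0.0815 m / 0.75 = 0.1087, 0.001 m / 0.75 = 0.0013, 0.001 rad / 4 = 0.0003.

Emit:
move_arm([
  {"delta_pos":[0.0013,-0.002,0.0133],"turn":[0.0003,0,0.0005],"fingers":1.0},
  {"delta_pos":[0.0013,-0.002,0.0333],"turn":[0.0003,0,0.0005],"fingers":1.0},
  {"delta_pos":[0.0013,-0.002,0.0533],"turn":[0.0003,0,0.0005],"fingers":1.0},
  {"delta_pos":[0.0013,-0.002,0.0733],"turn":[0.0003,0,0.0005],"fingers":1.0},
  {"delta_pos":[0.0013,-0.002,0.088],"turn":[0.0003,0,0.0005],"fingers":1.0},
  {"delta_pos":[0.0013,-0.002,0.0973],"turn":[0.0003,0,0.0005],"fingers":1.0},
  {"delta_pos":[0.0013,-0.002,0.1027],"turn":[0.0003,0,0.0005],"fingers":1.0},
  {"delta_pos":[0.0013,-0.002,0.1053],"turn":[0.0003,0,0.0005],"fingers":1.0},
  {"delta_pos":[0.0013,-0.002,0.1073],"turn":[0.0003,0,0.0005],"fingers":1.0},
  {"delta_pos":[0.0013,-0.002,0.1087],"turn":[0.0003,0,0.0005],"fingers":1.0},
  {"delta_pos":[0.0013,-0.002,0.1087],"turn":[0.0003,0,0.0005],"fingers":1.0},
])

```text
clock: 32.75
position: [0.5186, -0.1337, 0.0639]
ee_rot: [-0.097, 0.995, -0.0, 0.0]
ft_force: [0.2, 0.5, -1.7]
grip_width: 0.274
grasp_force: 61.0
```

Scaled: 0.0008 m / 0.75 = 0.0011, 0.0005 m / 0.75 = 0.0007.

Emit:
move_arm([
  {"delta_pos":[0,0,0.0007],"turn":[0,0,0],"fingers":1.0},
  {"delta_pos":[0,0,0.0011],"turn":[0,0,0],"fingers":1.0},
  {"delta_pos":[0,0,0.0011],"turn":[0,0,0],"fingers":1.0},
])

```text
clock: 33.12
position: [0.5186, -0.1337, 0.063]
ee_rot: [-0.097, 0.995, -0.0, 0.0]
ft_force: [0.7, 0.9, -0.9]
grip_width: 0.272
grasp_force: 61.0
```

Scaled: 0.0004 m / 0.75 = 0.0005, 0.0003 m / 0.75 = 0.0004.

Emit:
move_arm([
  {"delta_pos":[0,0,0.0004],"turn":[0,0,0],"fingers":1.0},
  {"delta_pos":[0,0,0.0005],"turn":[0,0,0],"fingers":1.0},
  {"delta_pos":[0,0,0.0005],"turn":[0,0,0],"fingers":1.0},
])

```text
clock: 33.5
position: [0.5186, -0.1337, 0.0629]
ee_rot: [-0.097, 0.995, -0.0, 0.0]
ft_force: [-2.2, 1.3, 5.8]
grip_width: 0.274
grasp_force: 61.5
```

Seated, with light contact. I open the fingers and retreat straight up.

Scaled: -0.13 m / 0.75 = -0.1733, -0.12 m / 0.75 = -0.16.

Emit:
move_arm([
  {"delta_pos":[0,0,-0.0003],"turn":[0,0,0],"fingers":0.6},
  {"delta_pos":[0,0,-0.0003],"turn":[0,0,0],"fingers":0.4},
  {"delta_pos":[0,0,-0.0003],"turn":[0,0,0],"fingers":0.2},
  {"delta_pos":[0,0,-0.0003],"turn":[0,0,0],"fingers":0.1},
  {"delta_pos":[0,0,-0.0003],"turn":[0,0,0],"fingers":0.1},
  {"delta_pos":[0,0,-0.0053],"turn":[0,0,0],"fingers":0.1},
  {"delta_pos":[0,0,-0.0267],"turn":[0,0,0],"fingers":0.1},
  {"delta_pos":[0,0,-0.0667],"turn":[0,0,0],"fingers":0.1},
  {"delta_pos":[0.04,0,-0.12],"turn":[0,0,0],"fingers":0.1},
  {"delta_pos":[0.0933,-0.0133,-0.16],"turn":[0,0,0],"fingers":0.1},
  {"delta_pos":[0.12,-0.0267,-0.1733],"turn":[0,0,0],"fingers":0.1},
  {"delta_pos":[0.12,-0.0267,-0.1733],"turn":[0,0,0],"fingers":0.1},
])

```text
clock: 35.0
position: [0.4338, -0.1717, 0.1944]
ee_rot: [-0.095, 0.995, 0.0, 0.002]
ft_force: [0.7, 0.8, 0.1]
grip_width: 0.898
grasp_force: 0.0
```

Run:
```python
from pan import *
o=get_obs(); print(o['clock'],o['position'].round(4),o['ft_force'].round(2),o['joint_velocities'].round(3))
a=[]
for n,(x0,y0,x1,y1) in(('top',(170,150,370,270)),('side',(210,110,350,240))):
    c=grab(n,n+'9'); panfit(n,c); a.append(cv2.resize(c['color'][y0:y1,x0:x1],(400,int(400*(y1-y0)/(x1-x0))),interpolation=cv2.INTER_CUBIC))
    W=cloud(c); x,y,z=W[...,0],W[...,1],W[...,2]; r=(x>.3)&(x<.66)&(y>-.21)&(y<-.06)
    rect(n,'grip',W,r&(z>.07)&(z<.1)); rect(n,'comblow',W,r&(z>.025)&(z<.07))
h=max(i.shape[0] for i in a); a=[cv2.copyMakeBorder(i,0,h-i.shape[0],0,0,0) for i in a]
cv2.imwrite('pics/p9.png',cv2.cvtColor(np.hstack(a),cv2.COLOR_RGB2BGR))
```

```text
35.0 [ 0.4338 -0.1717  0.1944] [0.68 0.83 0.15] [-0.01   0.059 -0.038 -0.002 -0.038 -0.025  0.002]
top cen [0.5113 0.1188] yaw 97.14 lines [[0.008700000122189522, -93.9845962524414], [-0.008700000122189522, 93.9845962524414]] ends [-109.4  109.4]
  rail -1 240 z at 0 22.88 slope -0.0079
  rail 1 253 z at 0 23.09 slope -0.0046
  deck [np.float64(19.64343419560556), np.float64(19.648892348797524)]
top grip 511 rect [ 518.5 -133. ] [121.6  25.6] 11.97 z pct [77.9 87.  88.7 90.  91.9]
top comblow 203 rect [ 522.  -130.9] [180.2  21.5] 11.44 z pct [33.4 37.7 39.8 42.5 67. ]
side cen [0.5113 0.1237] yaw 97.76 lines [[-0.00279999990016222, -91.57109832763672], [0.00279999990016222, 91.57109832763672]] ends [-109.7  109.7]
  rail -1 134 z at 0 22.35 slope -0.0144
  rail 1 147 z at 0 22.12 slope -0.017
  deck [np.float64(19.196880185497985), np.float64(19.270140251634196)]
side grip 322 rect [ 519.1 -129.7] [122.3  25.8] 10.05 z pct [71.1 76.2 82.3 87.3 89.5]
side comblow 639 rect [ 517.6 -127.8] [188.4  21.6] 12.36 z pct [27.9 34.7 41.7 57.4 67.6]
```

View pics/p9.png

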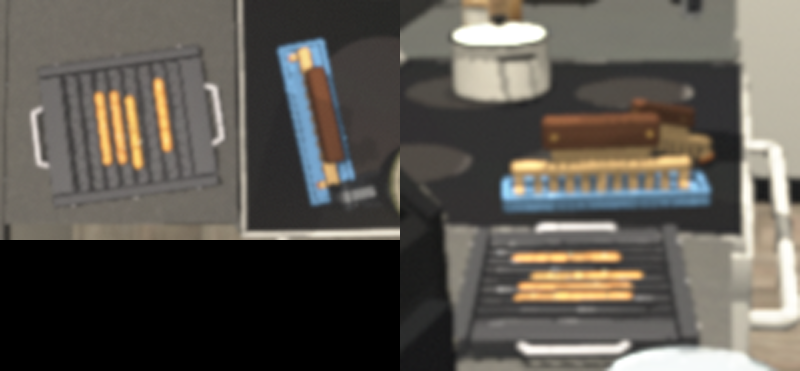

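The four sticks lie in four separate flutes (left crop columns 102, 117, 134 and 163). The comb stands in its rest at (325,115), the pan is where it started to within 0.5 mm, and the gripper is clear. I hand the job in.

```bash
python3 -c "
from workcell import hand_in; print(hand_in())"
```

```text
the job is handed in; nothing more can be done
None
```

The job is handed in after about 35 s. All four sticks lie in flutes of their own, the comb stands upright back in its rest, and the pan did not move. Downward force during the stroke was uneven, about 0.4 to 7 N, and nearly lost contact at two stops.

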